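# Build up two gearbox shafts in their holding blocks

### The job

Build up the two gearbox shafts that stand upright in their holding blocks: on the tall thin shaft in the square block put the large gear with its hub up, then the spacer sleeve, then the ball bearing; on the short thick shaft in the round block put the small gear and then the belt pulley on top of it. Lower each part down its shaft until it sits flat on what is below it instead of letting it drop, then let go of it. Leave the tea bottle and the grease tin where they stand.

Things in the scene. Friction and masses are not known exactly. Their poses are not given: they have to be found in the camera images.
- large_gear: Large steel spur gear lying flat, hub up: toothed rim 70 mm across and 12 mm thick, with a round hub 33 mm across rising 12 mm above the middle of the rim (24 mm high in all); six small holes through the web; bore 18 mm. About 0.3 kg. Grip it by the hub. Origin: centre of the underside; z is its axis, up out of the hub. Loose.
- sleeve: Plain steel spacer sleeve standing on end: a smooth tube 28 mm across, 20 mm high, through bore 18 mm. Origin: centre of the underside; z is its axis, up. Loose.
- bearing: Steel ball bearing lying flat: 40 mm across, 12 mm high, bright inner and outer races with a black rubber seal ring between them, bore 18 mm. Origin: centre of the underside; z is its axis, up. Loose.
- small_gear: Small steel spur gear lying flat, no hub: 50 mm across the teeth, 16 mm high, bore 22 mm. Origin: centre of the underside; z is its axis, up. Loose.
- pulley: Grey aluminium V-belt pulley lying flat: smooth rims 60 mm across with a V groove around the side, 18 mm high, a deeply sunken web and a hub level with the rim on top, bore 22 mm. Grip it across the rims. Origin: centre of the underside; z is its axis, up. Loose.
- square_block: Grey holding block, fixed to the bench: square, 70 x 70 mm, 30 mm high, with the tall thin steel shaft upright in it. Shaft 14 mm thick; its shoulder, 32 mm across, 35 mm above the bench, is where the first part sits; its end is 102 mm up, the last 9 mm tapered to 5 mm. Seated undersides: large gear 35, sleeve 59, bearing 79 mm above the bench. Origin: underside centre, on the shaft axis; z up.
- round_block: Grey holding block, fixed to the bench: round, 72 mm across, 30 mm high, with the short thick steel shaft upright in it. Shaft 18 mm thick; its shoulder, 32 mm across, 35 mm above the bench, is where the first part sits; its end is 80 mm up, the last 9 mm tapered to 9 mm. Seated undersides: small gear 35, pulley 51 mm above the bench. Origin: underside centre, on the shaft axis; z up.
- tea_bottle: Closed green tea bottle with a white cap, 64 mm across and 190 mm high, standing at the left of the work area. Origin: centre of its underside. Bystander, leave it standing.
- grease_tin: Small round brass-coloured grease tin, 46 mm across and 27 mm high, in the middle of the work area. Origin: centre of its underside. Bystander, leave it standing.
There are look-alikes about, which are no part of the job. Leave any blue or yellow look-alike of the bearing alone. What is shaped like the pulley but green is not meant.

How it is judged:
By the outcome, as a careful person would: the job done as asked, in the order asked, and still so for the second after the job is handed in, with the robot touching nothing.
It also fails if it takes over 120 s, if anything falls off the work surface, if the arm or the gripper's body presses on something with over 40 N, if the wrist force passes 120 N, or if a joint passes its speed limit or range.

### The arm

A 6-joint arm with a two-finger parallel gripper is mounted at the origin on the work surface. World frame = base frame: x ahead of the robot, y to its left, z up, the work surface at z = 0. Lengths are in m, angles in rad, forces in N, time in s.
With the tool pointing down it reaches from about 0.275 to 0.775 m from the base axis. Payload 14.6 kg.
Tool frame: the origin (TCP) lies on the front face of the gripper's body, between the roots of the fingers; the fingertips stand 73 mm ahead of it and the grasp point (between the pads) lies 54 mm ahead of it (manip.pinch_z is the distance from the TCP to the grasp point, in m); x points along the fingers, y is the direction in which the jaws open and shut, and the axes are right-handed (so a half turn about x gives the same grasp; the last joint's range is limited). The gripper opens to 85 mm and grips with 20 to 120 N. Pads are 22 mm wide; open, the fingers measure 114 mm over their backs; the gripper's body (76 mm by 85 mm) begins 54 mm behind the grasp point. The pads swing forward as they close: fully open they stand 13 mm farther back than shut.
Start: joints at [-1.479, 0.263, -0.048, 1.259, 0, 1.415], TCP at [0.128, -0.509, 0.304] pointing down, gripper open.
Joint ranges: [-2.65, 2.65], [-0.89, 1.7], [-1.18, 1.37], [-2.13, 2.11], [-1.35, 1.29], [-3.14, 3.14]. Speed limits (rad/s): [1.89, 1.89, 2.57, 2.79, 3.14, 3.14].

### API

Orientations are given as a unit quaternion [x, y, z, w].
In Python, from workcell import manip gives the robot as it stands.
- The arm moves only by the tool step_arm, never from a script. Its argument "motion" is one flat list of numbers, 7 for each row, row after row: the shift along the tool's x, y, z in m, then the turn, a rotation vector about the tool's x, y, z in rad, then the finger opening in m, from 0 to 0.0854. In form: [tx, ty, tz, rx, ry, rz, claw, tx, ty, tz, rx, ry, rz, claw, ...]. A call has 1 to 12 rows; each row shifts and turns the commanded pose from where the row before left it, along the tool's axes as they then stand; what a row does not reach is not made up. A row lasts 1/12 s, in which the tool goes at most 41.7 mm and 7.16 degrees, less where a joint would pass 70% of its speed; a pose out of reach is approached as far as the arm can. A call is refused whole if a number of a shift passes 0.0417 or a number of a turn 0.125, either way. A call with a gripper value outside its range is refused whole. The fingers move at their own pace and stop on an object; "squeeze" is the grip in N (left out, the last holds). Time passes only in rows, so rows that do not move let the fingers close. It gives the time, the measured TCP pose, the force and the opening at its end, in the units of the state.
- manip.get_obs(): the state, without advancing time (a new reading comes with each control period).
- manip.read_camera(name): name is "scene" or "top"; returns a dict with "image" (384x512x3 uint8, red, green, blue), "fx", "fy", "cx", "cy" (pixels), "k1" (the pictures are not rectified: a ray, as slopes to the right and down, at radius r is drawn at 1 + k1 r^2 times it, then the intrinsics apply), "world_from_camera" (4x4, takes a point from camera to world coordinates). Camera axes: x right, y down, z forward; pixel columns grow to the right and rows downward; lengths in m; the calibration is good to about 2 mm. A picture is of the moment at which its call begins. There is no depth.
- manip.finish_job(): hands the job in, once; it reports no verdict.
The state is a dict: "time": time; "joint_pos": joint angles; "qd": joint speeds; "joint_efforts": joint torques, N m; "eef_pos": TCP position; "tcp_rot": TCP orientation; "ft_force": force on the tool from outside, world axes, zero at the start; "wrist_torque": the same for the moment, N m; "width": finger opening in m.
Only numpy, scipy, OpenCV 4.12 (cv2) and the standard library are available. Lean on these libraries where they do the work, as an engineer would, in place of code of your own. Each camera call takes 0.05 s, during which the arm holds its last target.

## Working session

There is one attempt and no reset: what is moved stays moved. The work goes in short steps, Python scripts to look and compute and a tool call to move; the robot and the scene stay as the last step left them, time stands still between calls to the robot, and variables do not carry over. Pictures are saved under pics/ and viewed, and the job is handed in when it is done.

Besides the shell and the picture viewer there is one more tool, called after "Request:" as name(argument=value, ...) on one line, values as JSON. step_arm: Moves the arm, as the interface text tells. Its arguments: {"type":"object","properties":{"motion":{"type":"array","items":{"type":"number"}},"squeeze":{"type":"number"}},"required":["motion"]}

```bash
mkdir -p pics; ls
python3 - <<'E'
from workcell import manip
import cv2
o=manip.get_obs()
for k,v in o.items(): print(k,v)
print(manip.pinch_z)
for n in("scene","top"):
    c=manip.read_camera(n)
    cv2.imwrite(f"pics/{n}0.png",cv2.resize(c["image"][:,:,::-1],(800,600),interpolation=cv2.INTER_CUBIC))
    cv2.imwrite(f"pics/{n}0raw.png",c["image"][:,:,::-1])
    print({k:c[k] for k in c if k!="image"})
E
```

```text
pics
time 0.0
joint_pos [-1.47932553e+00  2.63523855e-01 -4.89532185e-02  1.25940959e+00
  1.94699947e-05  1.41546398e+00]
qd [ 0.00069574 -0.00030698  0.00060979 -0.00123072  0.00092765  0.00212446]
joint_efforts [-2.56742360e-04 -6.37612009e+01  3.84574234e+01  1.35988521e-02
 -2.39867204e-04  1.26974305e-05]
eef_pos [ 0.12822354 -0.50888633  0.3034186 ]
tcp_rot [ 0.7017488   0.08742185 -0.70171043  0.0866517 ]
ft_force [ 0.54897617 -0.57107048 -1.54440985]
wrist_torque [ 0.04914028 -0.04776929 -0.07827133]
width 0.0855268372669177
0.0539
{'fx': 362.05709211933447, 'fy': 362.05709211933447, 'cx': 252.65750618159606, 'cy': 193.4196138845543, 'k1': 0.012329555996486732, 'world_from_camera': array([[ 0.2716413 ,  0.53346588, -0.80101508,  1.20903904],
       [ 0.96234472, -0.1593695 ,  0.22021356, -0.16373339],
       [-0.01018095, -0.83067173, -0.55666941,  0.52947736],
       [ 0.        ,  0.        ,  0.        ,  1.        ]])}
{'fx': 452.0890794526757, 'fy': 452.0890794526757, 'cx': 259.9980295485234, 'cy': 192.19354878124318, 'k1': -0.15026998297015268, 'world_from_camera': array([[-0.00482853, -0.99320589,  0.11627014,  0.38587787],
       [-0.99996084,  0.00393338, -0.00792711,  0.04907475],
       [ 0.00741592, -0.11630387, -0.99318599,  1.23056976],
       [ 0.        ,  0.        ,  0.        ,  1.        ]])}
```

View pics/scene0.png

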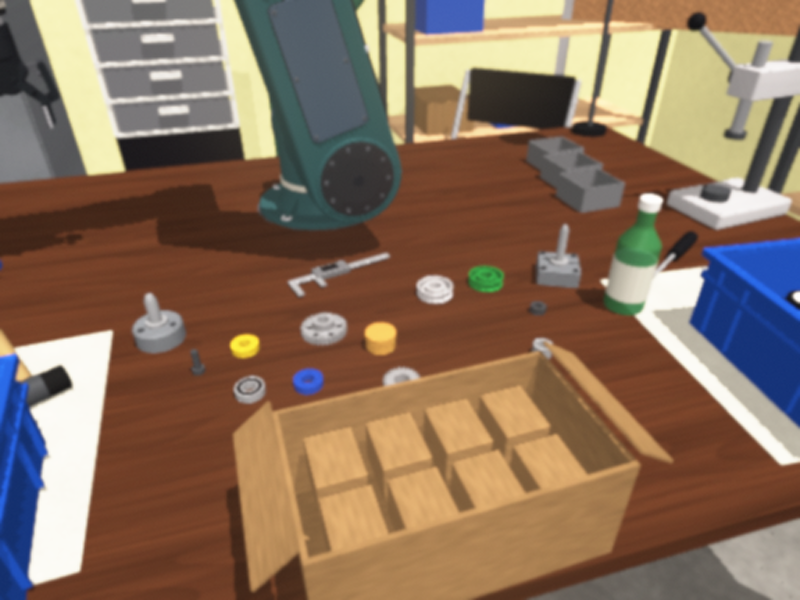

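View pics/top0.png

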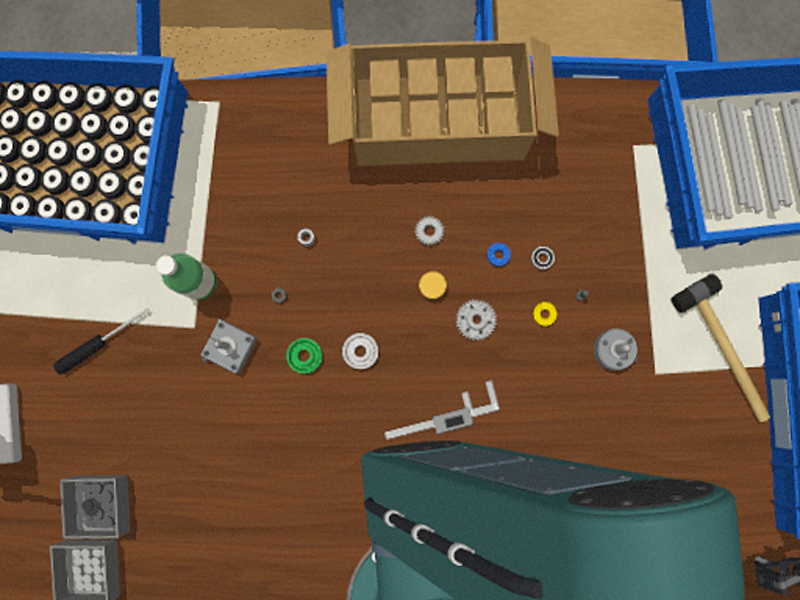

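The top view (800x600) shows the sleeve at (306,237), small gear (429,230), bearing (543,257), large gear (476,320), pulley (360,350), square block (229,347) and round block (616,350). Next I'll look at enlarged crops.

```bash
cat > h.py <<'E'
import numpy as np, cv2
from workcell import manip
from scipy.spatial.transform import Rotation as R
def und(c,uv):
    K=np.array([[c["fx"],0,c["cx"]],[0,c["fy"],c["cy"]],[0,0,1.]])
    return cv2.undistortPoints(np.array([[uv]],float),K,np.array([c["k1"],0,0,0.]))[0,0]
def ray(c,uv):
    T=c["world_from_camera"]; d=T[:3,:3]@np.r_[und(c,uv),1]; return T[:3,3],d
def at_z(c,uv,z):
    o,d=ray(c,uv); return o+d*(z-o[2])/d[2]
def proj(c,p):
    T=c["world_from_camera"]; q=T[:3,:3].T@(np.array(p)-T[:3,3]); x=q[:2]/q[2]
    x=x*(1+c["k1"]*(x@x)); return np.array([c["fx"]*x[0]+c["cx"],c["fy"]*x[1]+c["cy"]])
def circ(c,x,y,z,r,n=48):
    return np.array([proj(c,[x+r*np.cos(a),y+r*np.sin(a),z]) for a in np.linspace(0,2*np.pi,n)])
def crop(c,u,v,h,name,s=8,circs=()):
    u,v=int(u),int(v); im=c["image"][max(0,v-h):v+h,max(0,u-h):u+h,::-1]
    im=cv2.resize(im,None,fx=s,fy=s,interpolation=cv2.INTER_CUBIC)
    off=np.array([max(0,u-h),max(0,v-h)])
    for col,ci in circs:
        p=((ci-off+0.5)*s*8).astype(int); cv2.polylines(im,[p],True,col,1,cv2.LINE_AA,3)
    for k in range(0,im.shape[1],s*10): cv2.putText(im,str(off[0]+k//s),(k,10),0,.35,(255,255,255),1)
    for k in range(0,im.shape[0],s*10): cv2.putText(im,str(off[1]+k//s),(0,k+10),0,.35,(255,255,255),1)
    if name: cv2.imwrite(f"pics/{name}.png",im)
    return im
E
python3 - <<'E'
from h import *
c=manip.read_camera("top"); s=.64
P=dict(sleeve=(306,237),sgear=(429,230),bear=(543,257),lgear=(476,320),pul=(360,350),sq=(229,347),rd=(616,350))
zt=dict(sleeve=.02,sgear=.016,bear=.012,lgear=.012,pul=.018,sq=.03,rd=.03)
ims=[]
for k,(u,v) in P.items():
    print(k,at_z(c,(u*s,v*s),zt[k]).round(4)); ims.append(crop(c,u*s,v*s,20,None,s=5))
ims.append(ims[0]*0)
cv2.imwrite("pics/m0.png",np.vstack([np.hstack(ims[:4]),np.hstack(ims[4:])]))
E
```

```text
sleeve [0.6398 0.2143 0.02  ]
sgear [ 0.6521 -0.0012  0.016 ]
bear [ 0.6044 -0.2021  0.012 ]
lgear [ 0.4936 -0.0815  0.012 ]
pul [0.4423 0.1192 0.018 ]
sq [0.4471 0.3434 0.03  ]
rd [ 0.4386 -0.3221  0.03  ]
```

View pics/m0.png

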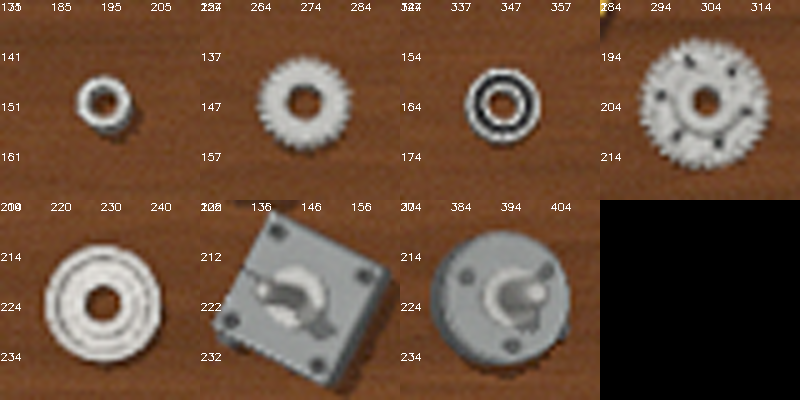

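Everything shows clearly. I'll refine the positions by fitting silhouettes in both cameras.

```bash
cat > fit.py <<'E'
from h import *
from scipy.optimize import minimize
SOL=dict(sleeve=[(0,.02,.014)],sgear=[(0,.016,.0245)],bear=[(0,.012,.02)],lgear=[(0,.012,.0343),(.012,.024,.0165)],pul=[(0,.018,.03)],
 rd=[(0,.03,.036),(.03,.035,.016),(.035,.071,.009),(.071,.080,.0045)],
 sq=[(.0,.03,.035),(.03,.035,.016),(.035,.093,.007),(.093,.102,.0025)])
def render(c,name,x,y,yaw,win,S=8,z0=0):
    u0,v0,u1,v1=win; m=np.zeros(((v1-v0)*S,(u1-u0)*S),np.uint8)
    for i,(za,zb,r) in enumerate(SOL[name]):
        if name=="sq" and i==0:
            pts=[proj(c,[x+.035*2**.5*np.cos(a+yaw),y+.035*2**.5*np.sin(a+yaw),z]) for z in(za,zb) for a in np.arange(4)*np.pi/2]
        else:
            r2=r
            if zb in(.08,.102) : pass
            pts=np.vstack([circ(c,x,y,z0+za,r),circ(c,x,y,z0+zb,r2)])
        p=((np.array(pts)-[u0,v0]+.5)*S).astype(np.float32)
        cv2.fillConvexPoly(m,cv2.convexHull(p).astype(np.int32),255)
    return cv2.resize(m,(u1-u0,v1-v0),interpolation=cv2.INTER_AREA)/255.
def softmask(c,win):
    u0,v0,u1,v1=win; im=c["image"][v0:v1,u0:u1].astype(float)
    s=(im.max(2)-im.min(2))/(im.max(2)+1)
    return np.clip((.5-s)/.3,0,1)
def fit(c,name,x,y,yaw=0,hw=26):
    u,v=proj(c,[x,y,.02]); win=[int(u-hw),int(v-hw),int(u+hw),int(v+hw)]
    t=softmask(c,win); best=None
    for y0 in ([0,.4,.8,1.2] if name=="sq" else [0]):
        f=lambda p:((render(c,name,p[0],p[1],p[2] if name=="sq" else 0,win)-t)**2).sum()
        x0=[x,y]+([y0] if name=="sq" else [])
        sim=np.array([x0]+[[x0[j]+(([.006,.006,.2][i]) if i==j else 0) for j in range(len(x0))] for i in range(len(x0))])
        r=minimize(f,x0,method="Nelder-Mead",options=dict(initial_simplex=sim,xatol=1e-4,fatol=1e-3))
        if best is None or r.fun<best.fun: best=r
    return best
E
cat > runfit.py <<'E'
from fit import *
P=dict(sleeve=(.64,.214),sgear=(.652,-.001),bear=(.604,-.202),lgear=(.4936,-.0815),pul=(.4423,.119),sq=(.445,.338),rd=(.436,-.318))
C={n:manip.read_camera(n) for n in("top","scene")}
ims=[]
for k,(x,y) in P.items():
    o=[]
    for n,c in C.items():
        b=fit(c,k,x,y,hw=30 if k in("sq","rd") else 22); o.append((n,b.x.round(4),round(b.fun,1)))
        u,v=proj(c,[*b.x[:2],.02])
        cs=[((0,0,255),circ(c,b.x[0],b.x[1],z,r)) for za,z,r in SOL[k]]
        ims.append(crop(c,u,v,20,None,s=5,circs=cs))
    print(k,o)
ims+= [ims[0]*0]*2
ims=[cv2.resize(i,(200,200)) for i in ims]
cv2.imwrite("pics/m1.png",np.vstack([np.hstack(ims[i:i+4]) for i in (0,4,8)]))
cv2.imwrite("pics/m2.png",np.hstack(ims[12:14]))
E
python3 runfit.py
```

```text
sleeve [('top', array([0.6424, 0.2169]), np.float64(16.9)), ('scene', array([0.6365, 0.2164]), np.float64(73.5))]
sgear [('top', array([ 0.6539, -0.0009]), np.float64(32.3)), ('scene', array([ 0.6362, -0.0008]), np.float64(170.1))]
bear [('top', array([ 0.6046, -0.2019]), np.float64(24.3)), ('scene', array([ 0.6018, -0.2035]), np.float64(12.1))]
lgear [('top', array([ 0.4954, -0.0813]), np.float64(28.8)), ('scene', array([ 0.4923, -0.0831]), np.float64(63.1))]
pul [('top', array([0.4422, 0.1202]), np.float64(53.4)), ('scene', array([0.4396, 0.1183]), np.float64(27.2))]
sq [('top', array([0.4495, 0.3482, 0.3214]), np.float64(129.5)), ('scene', array([0.4475, 0.3462, 0.3237]), np.float64(76.2))]
rd [('top', array([ 0.4412, -0.3247]), np.float64(171.8)), ('scene', array([ 0.4394, -0.327 ]), np.float64(85.6))]
```

View pics/m1.png

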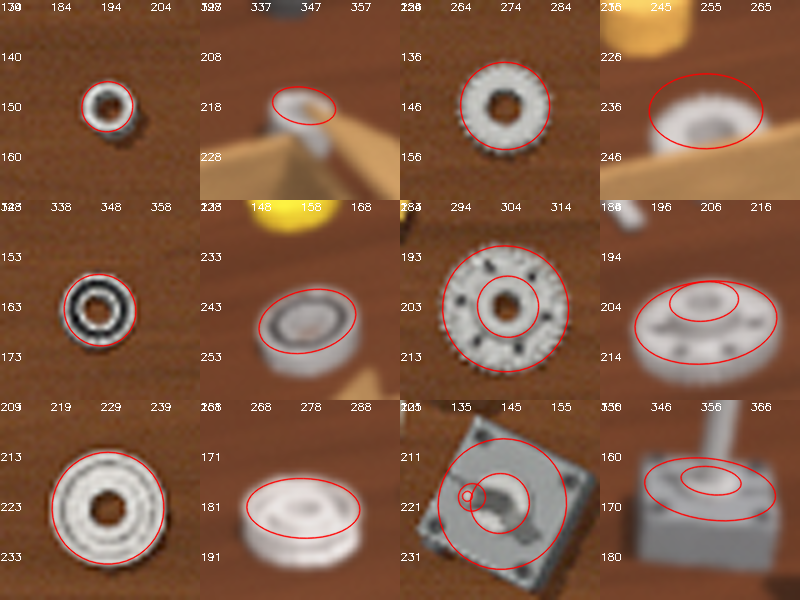

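View pics/m2.png

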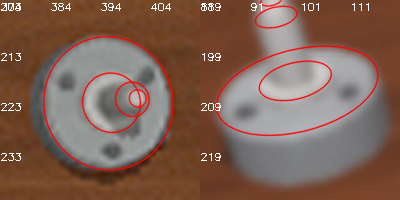

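Run:
```python
from h import *
C={n:manip.read_camera(n) for n in("top","scene")}
s=.64
print("time",manip.get_obs()["time"])
for nm,u,v,z in [("cap",167,266,.19),("boxfrontbottomL",352,182,0),("boxfrontbottomR",528,178,0),("boxtopfrontL",354,140,.1),("tin",432,285,.027),("green",304,355,.018),("nut",279,296,.01),("yellow",545,314,.012)]:
    print(nm,at_z(C["top"],(u*s,v*s),z).round(3))
for nm,u,v,z in [("cap",650,201,.19),("bottle base",626,306,0),("boxflap",545,356,.1),("tin",381,332,.027)]:
    print("s",nm,at_z(C["scene"],(u*s,v*s),z).round(3))
o=manip.get_obs(); print(R.from_quat(o["tcp_rot"]).as_matrix().round(4))
```

```text
time 0.35
cap [0.561 0.403 0.19 ]
boxfrontbottomL [0.744 0.136 0.   ]
boxfrontbottomR [ 0.752 -0.182  0.   ]
boxtopfrontL [0.788 0.126 0.1  ]
tin [ 0.553 -0.005  0.027]
green [0.434 0.216 0.018]
nut [0.537 0.262 0.01 ]
yellow [ 0.503 -0.203  0.012]
s cap [0.573 0.396 0.19 ]
s bottle base [0.567 0.408 0.   ]
s boxflap [0.753 0.146 0.1  ]
s tin [ 0.556 -0.006  0.027]
[[-1.000e-04  2.443e-01 -9.697e-01]
 [ 3.000e-04 -9.697e-01 -2.443e-01]
 [-1.000e+00 -3.000e-04 -0.000e+00]]
```

Request:
step_arm(motion=[0, 0, 0, -0.12, 0, 0, 0.055, 0, 0, 0, -0.12, 0, 0, 0.055, 0, 0, 0, -0.12, 0, 0, 0.055, 0, 0, 0, -0.12, 0, 0, 0.055, 0, 0, 0, -0.12, 0, 0, 0.055, 0, 0, 0, -0.12, 0, 0, 0.055, 0, 0, 0, -0.12, 0, 0, 0.055, 0, 0, 0, -0.12, 0, 0, 0.055, 0, 0, 0, -0.12, 0, 0, 0.055, 0, 0, 0, -0.12, 0, 0, 0.055, 0, 0, 0, -0.12, 0, 0, 0.055, 0, 0, 0, -0.004, 0, 0, 0.055], squeeze=40)

```text
time: 1.35
eef_pos: [0.1282, -0.5091, 0.3038]
tcp_rot: [0.499, 0.501, -0.499, 0.501]
ft_force: [-0.3, 0.2, 1.1]
width: 0.0551
```

Request:
step_arm(motion=[0, 0.0122, -0.0142, 0, 0, 0, 0.055, 0, 0.0244, -0.0285, 0, 0, 0, 0.055, 0, 0.0244, -0.0285, 0, 0, 0, 0.055, 0, 0.0244, -0.0285, 0, 0, 0, 0.055, 0, 0.0244, -0.0285, 0, 0, 0, 0.055, 0, 0.0244, -0.0285, 0, 0, 0, 0.055, 0, 0.0244, -0.0285, 0, 0, 0, 0.055, 0, 0.0244, -0.0285, 0, 0, 0, 0.055, 0, 0.0244, -0.0285, 0, 0, 0, 0.055, 0, 0.0244, -0.0285, 0, 0, 0, 0.055, 0, 0.0244, -0.0285, 0, 0, 0, 0.055, 0, 0.0244, -0.0285, 0, 0, 0, 0.055])

```text
time: 2.35
eef_pos: [0.4097, -0.1797, 0.3041]
tcp_rot: [0.501, 0.499, -0.501, 0.499]
ft_force: [-0.2, -1.4, 0.5]
width: 0.0551
```

```bash
cat > st.py <<'E'
from h import *
def st(tgt=None):
    o=manip.get_obs(); M=R.from_quat(o["tcp_rot"]).as_matrix()
    print("t",round(o["time"],2),"p",o["eef_pos"].round(4),"F",o["ft_force"].round(1),"w",round(o["width"],4))
    W=np.array([[0,1,0],[0,0,-1],[-1,0,0]]).astype(float)
    print("rot err tool",R.from_matrix(M.T@W).as_rotvec().round(4))
    if tgt is not None: print("tool shift",(M.T@(np.array(tgt)-o["eef_pos"])).round(4))
E
python3 -c "
from st import *
st([.494,-.082,.16])"
```

```text
t 2.35 p [ 0.4097 -0.1797  0.3041] F [-0.2 -1.4  0.5] w 0.0551
rot err tool [-0.0045  0.0003 -0.0004]
tool shift [ 0.1441  0.0838 -0.0981]
```

Request:
step_arm(motion=[0.012, 0.014, -0.0163, 0, 0, 0, 0.055, 0.024, 0.014, -0.0163, 0, 0, 0, 0.055, 0.024, 0.014, -0.0163, 0, 0, 0, 0.055, 0.024, 0.014, -0.0163, 0, 0, 0, 0.055, 0.024, 0.014, -0.0163, 0, 0, 0, 0.055, 0.024, 0.014, -0.0163, 0, 0, 0, 0.055, 0.012, 0, 0, 0, 0, 0, 0.055, 0, 0, 0, 0, 0, 0, 0.055, 0, 0, 0, 0, 0, 0, 0.055])

```text
time: 3.1
eef_pos: [0.4926, -0.0835, 0.1598]
tcp_rot: [-0.5, -0.5, 0.501, -0.499]
ft_force: [0.4, -0.7, -0.2]
width: 0.0548
```

```bash
python3 -c "
from st import *
st([.494,-.082,.09])
C={n:manip.read_camera(n) for n in('top','scene')}
a=[]
for n,c in C.items():
    u,v=proj(c,[.494,-.082,.05]); a.append(crop(c,u,v,36,None,s=5))
cv2.imwrite('pics/g1.png',np.hstack(a))"
```

```text
t 3.1 p [ 0.4926 -0.0835  0.1598] F [ 0.4 -0.7 -0.2] w 0.0548
rot err tool [-0.0023 -0.0003  0.0012]
tool shift [ 0.0698  0.0015 -0.0015]
```

View pics/g1.png

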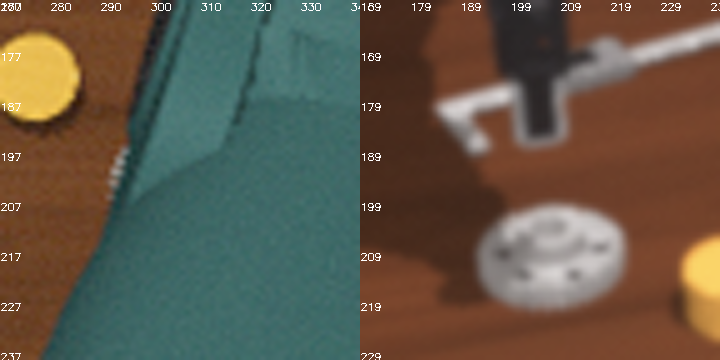

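```bash
python3 -c "
from st import *
c=manip.read_camera('scene')
for x in(.52,.532):
  for z in (.087,.092,.097): print(x,z,[proj(c,[x,-.0835+d,z]).round(1) for d in(-.011,0,.011)])
print(proj(c,[.494,-.082,.024]))
"
```

```text
0.52 0.087 [array([201. , 188.5]), array([205.9, 187.7]), array([210.7, 187. ])]
0.52 0.092 [array([200.8, 186.6]), array([205.7, 185.9]), array([210.5, 185.1])]
0.52 0.097 [array([200.6, 184.7]), array([205.5, 184. ]), array([210.3, 183.2])]
0.532 0.087 [array([201.9, 191.3]), array([206.8, 190.5]), array([211.6, 189.8])]
0.532 0.092 [array([201.7, 189.4]), array([206.6, 188.7]), array([211.5, 187.9])]
0.532 0.097 [array([201.4, 187.5]), array([206.4, 186.8]), array([211.3, 186. ])]
[206.80351274 203.97085107]
```

Request:
step_arm(motion=[0.02, 0.0014, -0.0011, 0, 0, 0, 0.055, 0.02, 0.0014, -0.0011, 0, 0, 0, 0.055, 0.018, 0, 0, 0, 0, 0, 0.055, 0.01, 0, 0, 0, 0, 0, 0.055, 0, 0, 0, 0, 0, 0, 0.055, 0, 0, 0, 0, 0, 0, 0.055])

```text
time: 3.75
eef_pos: [0.4958, -0.0818, 0.0926]
tcp_rot: [0.5, 0.5, -0.5, 0.5]
ft_force: [-0.4, -0.2, 0.3]
width: 0.0549
```

```bash
python3 -c "
from st import *
st([.4954,-.0813,.087])
c=manip.read_camera('scene')
u,v=proj(c,[.494,-.082,.05]); crop(c,u,v,36,'g2',s=8)"
```

```text
t 3.75 p [ 0.4958 -0.0818  0.0926] F [-0.4 -0.2  0.3] w 0.0549
rot err tool [-0.0012  0.0002 -0.0004]
tool shift [ 0.0056 -0.0004 -0.0005]
```

View pics/g2.png

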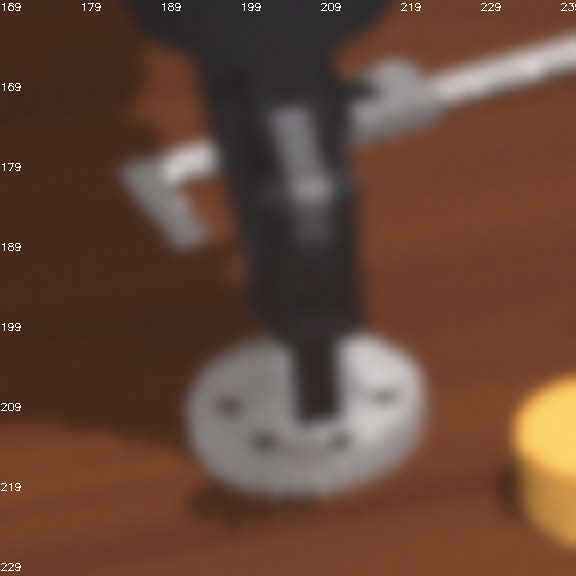

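Request:
step_arm(motion=[0.005, 0, 0, 0, 0, 0, 0.055, 0, 0, 0, 0, 0, 0, 0.025, 0, 0, 0, 0, 0, 0, 0.025, 0, 0, 0, 0, 0, 0, 0.025, 0, 0, 0, 0, 0, 0, 0.025, 0, 0, 0, 0, 0, 0, 0.025, 0, 0, 0, 0, 0, 0, 0.025], squeeze=50)

```text
time: 4.38
eef_pos: [0.4957, -0.0814, 0.0875]
tcp_rot: [0.5, 0.5, -0.5, 0.5]
ft_force: [-2.8, 0.3, 8.3]
width: 0.0299
```

```bash
python3 -c "
from st import *
st()
c=manip.read_camera('scene')
u,v=proj(c,[.494,-.082,.05]); crop(c,u,v,36,'g3',s=8)"
```

```text
t 4.38 p [ 0.4957 -0.0814  0.0875] F [-2.8  0.3  8.3] w 0.0299
rot err tool [ 0.0001  0.0004 -0.0004]
```

View pics/g3.png

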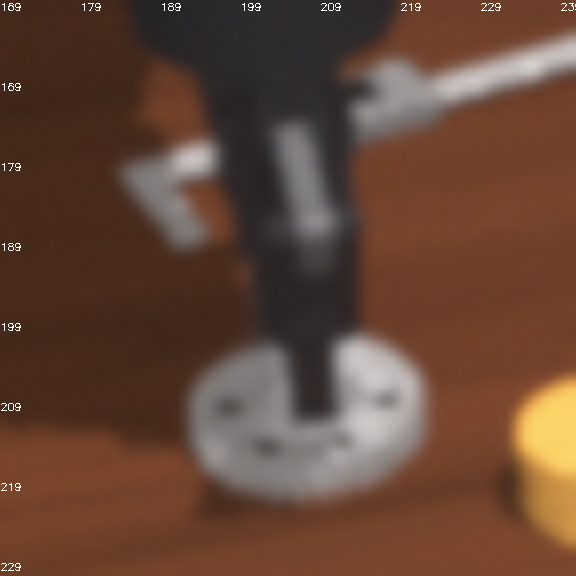

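Request:
step_arm(motion=[0, 0, 0, 0, 0, 0, 0.025, -0.002, 0, 0, 0, 0, 0, 0.025, -0.008, 0, 0, 0, 0, 0, 0.025, -0.015, 0, 0, 0, 0, 0, 0.025, -0.005, 0, 0, 0, 0, 0, 0.025, 0, 0, 0, 0, 0, 0, 0.025])

```text
time: 4.93
eef_pos: [0.4963, -0.0816, 0.1182]
tcp_rot: [0.5, 0.499, -0.5, 0.501]
ft_force: [0.9, -0.6, -3.4]
width: 0.0297
```

```bash
python3 -c "
from st import *
st()
c=manip.read_camera('scene')
u,v=proj(c,[.494,-.082,.05]); crop(c,u,v,36,'g4',s=8)"
```

```text
t 4.93 p [ 0.4963 -0.0816  0.1182] F [ 0.9 -0.6 -3.4] w 0.0297
rot err tool [ 0.      0.0007 -0.0023]
```

View pics/g4.png

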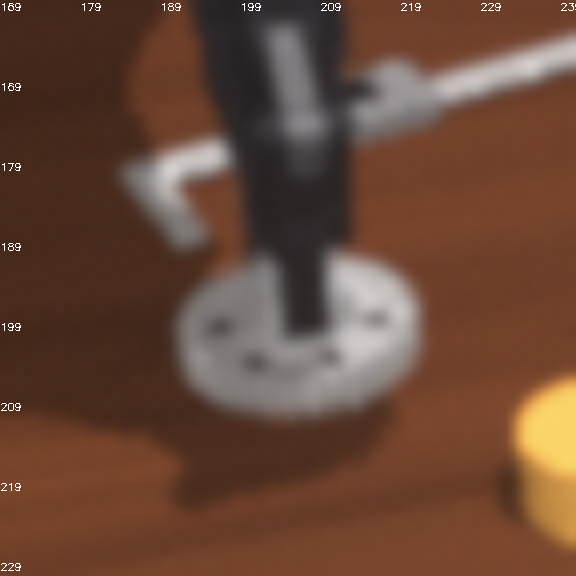

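Request:
step_arm(motion=[-0.02, 0, 0, 0, 0, 0, 0.025, -0.03, 0, -0.01, 0, 0, 0, 0.025, -0.03, -0.004, -0.02, 0, 0, 0, 0.025, -0.02, -0.005, -0.03, 0, 0, 0, 0.025, -0.007, -0.005, -0.04, 0, 0, 0, 0.025, 0, -0.005, -0.04, 0, 0, 0, 0.025, 0, -0.005, -0.04, 0, 0, 0, 0.025, 0, -0.005, -0.04, 0, 0, 0, 0.025, 0, -0.005, -0.04, 0, 0, 0, 0.025, 0, -0.005, -0.04, 0, 0, 0, 0.025, 0, -0.004, -0.04, 0, 0, 0, 0.025, 0, -0.004, -0.03, 0, 0, 0, 0.025], squeeze=60)

```text
time: 5.98
eef_pos: [0.4477, 0.2914, 0.2232]
tcp_rot: [0.5, 0.5, -0.5, 0.5]
ft_force: [1.6, 0.2, -3.5]
width: 0.0289
```

Request:
step_arm(motion=[0, 0, -0.03, 0, 0, 0, 0.025, 0, 0, -0.02, 0, 0, 0, 0.025, 0, 0, -0.01, 0, 0, 0, 0.025, 0, 0, 0, 0, 0, 0, 0.025, 0, 0, 0, 0, 0, 0, 0.025])

```text
time: 6.4
eef_pos: [0.4485, 0.3483, 0.2232]
tcp_rot: [-0.499, -0.5, 0.5, -0.5]
ft_force: [0.3, -0.3, -3.5]
width: 0.0289
```

```bash
python3 -c "
from st import *
st([.4495,.3482,.215])
C={n:manip.read_camera(n) for n in('top','scene')}
a=[]
for n,c in C.items():
    u,v=proj(c,[.4495,.3482,.1]); a.append(crop(c,u,v,36,None,s=5))
cv2.imwrite('pics/p1.png',np.hstack(a))"
```

```text
t 6.4 p [0.4485 0.3483 0.2232] F [ 0.3 -0.3 -3.5] w 0.0289
rot err tool [0.0006 0.0008 0.001 ]
tool shift [0.0082 0.0011 0.0001]
```

View pics/p1.png

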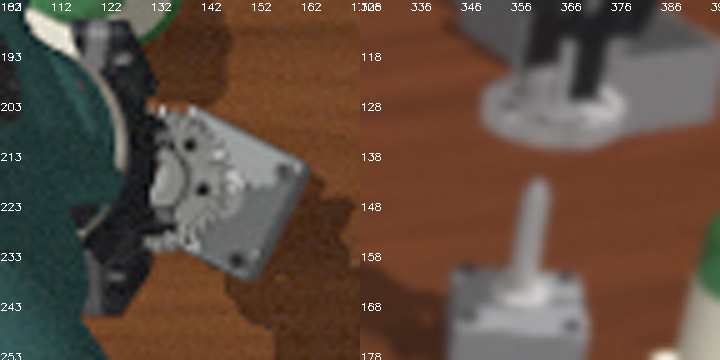

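```bash
python3 -c "
from st import *
C={n:manip.read_camera(n) for n in('top','scene')}
o=manip.get_obs(); p=o['eef_pos']; z=p[2]-.0875
a=[]
for n,c in C.items():
    u,v=proj(c,[.4495,.3482,.1]); b=(.4495,.3482) if n=='top' else (.4475,.3462)
    a.append(crop(c,u,v,28,None,s=7,circs=[((0,0,255),circ(c,p[0],p[1],z,.0343)),((0,255,255),circ(c,p[0],p[1],z+.012,.0343)),((0,255,0),circ(c,*b,.102,.0025)),((0,255,0),circ(c,*b,.093,.007)),((255,255,0),circ(c,*b,.035,.016))]))
cv2.imwrite('pics/p2.png',np.hstack(a))"
```

```text
(no output)
```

View pics/p2.png

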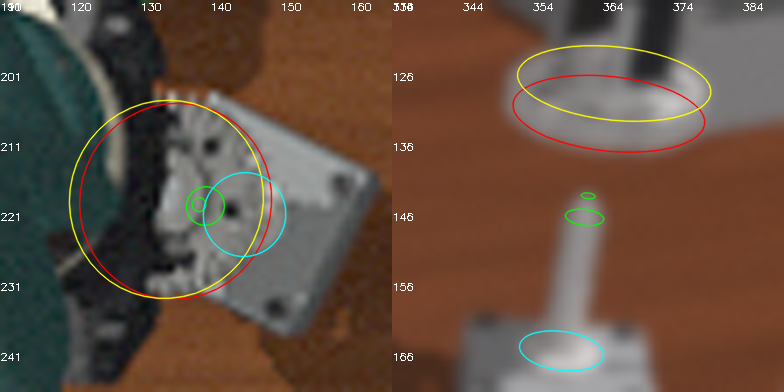

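```bash
python3 -c "
from st import *
C={n:manip.read_camera(n) for n in('top','scene')}
c=C['top']
o=manip.get_obs(); p=o['eef_pos']; z=p[2]-.0875
print(o['time'],p)
u,v=proj(c,[*p[:2],z+.01])
a=crop(c,u+6,v,20,None,s=18)
cv2.imwrite('pics/p3.png',a[:600])
b=crop(c,u+6,v,20,None,s=14,circs=[((0,0,255),circ(c,p[0],p[1],z,.035)),((0,255,255),circ(c,p[0],p[1],z+.012,.035)),((0,255,0),circ(c,p[0],p[1],z+.024,.0165))])
cv2.imwrite('pics/p4.png',b)"
```

```text
6.7 [0.44884658 0.34785865 0.22400665]
```

View pics/p3.png

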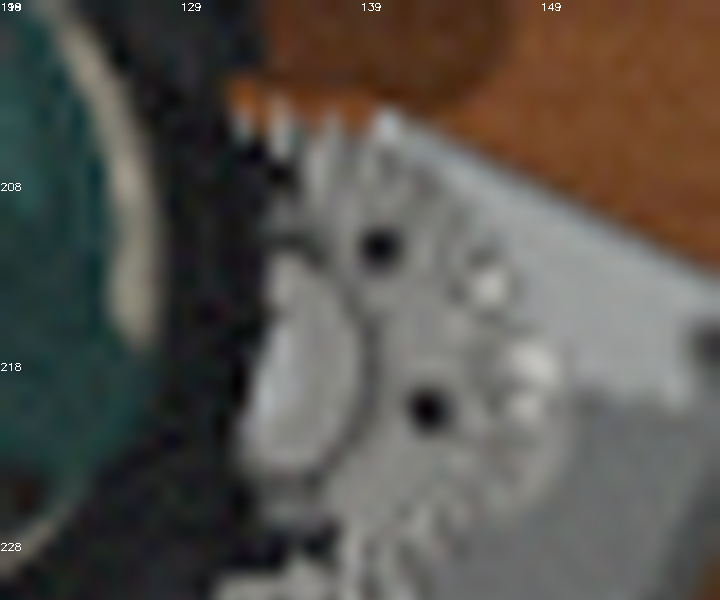

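View pics/p4.png

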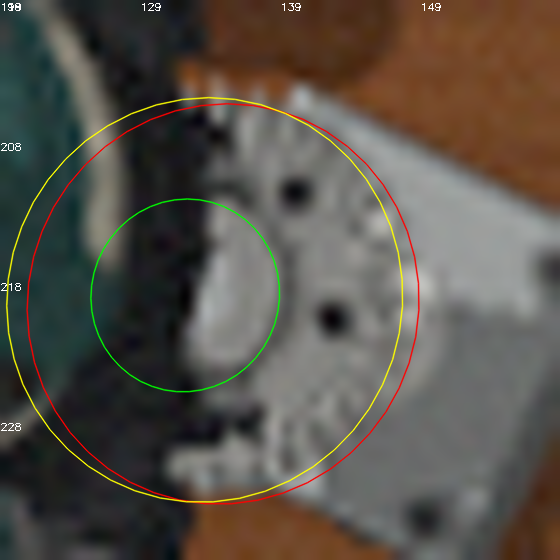

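Request:
step_arm(motion=[0.006, -0.0014, -0.0009, 0, 0, 0, 0.025, 0.01, 0, 0, 0, 0, 0, 0.025, 0.01, 0, 0, 0, 0, 0, 0.025, 0.008, 0, 0, 0, 0, 0, 0.025, 0.006, 0, 0, 0, 0, 0, 0.025, 0.006, 0, 0, 0, 0, 0, 0.025, 0, 0, 0, 0, 0, 0, 0.025])

```text
time: 7.28
eef_pos: [0.4469, 0.3493, 0.1765]
tcp_rot: [-0.499, -0.5, 0.501, -0.5]
ft_force: [-0.7, -0.9, -3.0]
width: 0.0297
```

```bash
python3 -c "
from st import *
st([.4475,.3488,.124])
C={n:manip.read_camera(n) for n in('top','scene')}
a=[]
for n,c in C.items():
    u,v=proj(c,[.4495,.3482,.1]); a.append(crop(c,u,v,26,None,s=7))
cv2.imwrite('pics/p5.png',np.hstack(a))"
```

```text
t 7.28 p [0.4469 0.3493 0.1765] F [-0.7 -0.9 -3. ] w 0.0297
rot err tool [-0.0001  0.001   0.0015]
tool shift [0.0525 0.0007 0.0004]
```

View pics/p5.png

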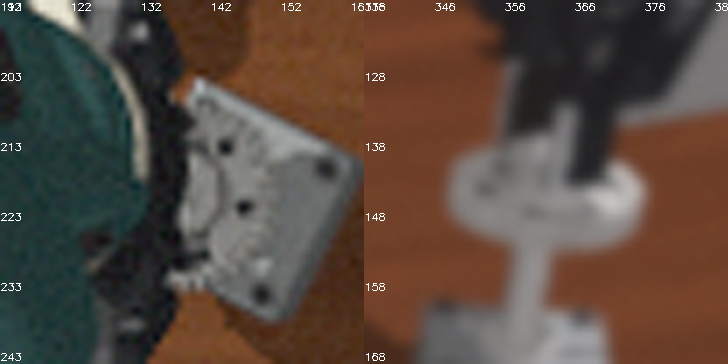

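Request:
step_arm(motion=[0.006, 0, 0, 0, 0, 0, 0.025, 0.006, 0, 0, 0, 0, 0, 0.025, 0.006, 0, 0, 0, 0, 0, 0.025, 0.006, 0, 0, 0, 0, 0, 0.025, 0.006, 0, 0, 0, 0, 0, 0.025, 0.006, 0, 0, 0, 0, 0, 0.025, 0.006, 0, 0, 0, 0, 0, 0.025, 0.004, 0, 0, 0, 0, 0, 0.025, 0, 0, 0, 0, 0, 0, 0.025])

```text
time: 8.13
eef_pos: [0.447, 0.3493, 0.1309]
tcp_rot: [-0.5, -0.5, 0.5, -0.5]
ft_force: [0.9, -1.0, -4.2]
width: 0.0295
```

Request:
step_arm(motion=[0.002, 0, 0, 0, 0, 0, 0.025, 0.002, 0, 0, 0, 0, 0, 0.025, 0.001, 0, 0, 0, 0, 0, 0.025, 0, 0, 0, 0, 0, 0, 0.025])

```text
time: 8.47
eef_pos: [0.4472, 0.3495, 0.1268]
tcp_rot: [-0.5, -0.5, 0.5, -0.5]
ft_force: [-0.4, -0.2, -2.3]
width: 0.0295
```

Request:
step_arm(motion=[0.001, 0, 0, 0, 0, 0, 0.025, 0.001, 0, 0, 0, 0, 0, 0.025, 0.001, 0, 0, 0, 0, 0, 0.025, 0.0005, 0, 0, 0, 0, 0, 0.025, 0, 0, 0, 0, 0, 0, 0.025])

```text
time: 8.88
eef_pos: [0.4472, 0.3495, 0.1233]
tcp_rot: [-0.5, -0.5, 0.5, -0.5]
ft_force: [-0.4, -0.7, -2.8]
width: 0.029
```

Request:
step_arm(motion=[0.0005, 0, 0, 0, 0, 0, 0.025, 0.0005, 0, 0, 0, 0, 0, 0.025, 0.0005, 0, 0, 0, 0, 0, 0.025, 0, 0, 0, 0, 0, 0, 0.025])

```text
time: 9.22
eef_pos: [0.4473, 0.3495, 0.1226]
tcp_rot: [0.5, 0.5, -0.5, 0.5]
ft_force: [-4.1, -2.2, 9.5]
width: 0.0291
```

Request:
step_arm(motion=[0, 0, 0, 0, 0, 0, 0.036, 0, 0, 0, 0, 0, 0, 0.045, 0, 0, 0, 0, 0, 0, 0.055, 0, 0, 0, 0, 0, 0, 0.055, -0.005, 0, 0, 0, 0, 0, 0.055, -0.015, 0, 0, 0, 0, 0, 0.055, -0.03, 0, 0, 0, 0, 0, 0.055, -0.03, 0, 0, 0, 0, 0, 0.055, -0.02, 0, 0, 0, 0, 0, 0.055, 0, 0, 0, 0, 0, 0, 0.055])

```text
time: 10.05
eef_pos: [0.4484, 0.3502, 0.2263]
tcp_rot: [0.502, 0.499, -0.498, 0.501]
ft_force: [0.5, 0.7, 0.6]
width: 0.0549
```

```bash
python3 -c "
from st import *
st([.6404,.2176,.16])
C={n:manip.read_camera(n) for n in('top','scene')}
a=[]
for n,c in C.items():
    u,v=proj(c,[.4495,.3482,.06]); a.append(crop(c,u,v,26,None,s=7))
cv2.imwrite('pics/p6.png',np.hstack(a))"
```

```text
t 10.05 p [0.4484 0.3502 0.2263] F [0.5 0.7 0.6] w 0.0549
rot err tool [ 0.0001 -0.003  -0.0052]
tool shift [0.0669 0.1916 0.1328]
```

View pics/p6.png

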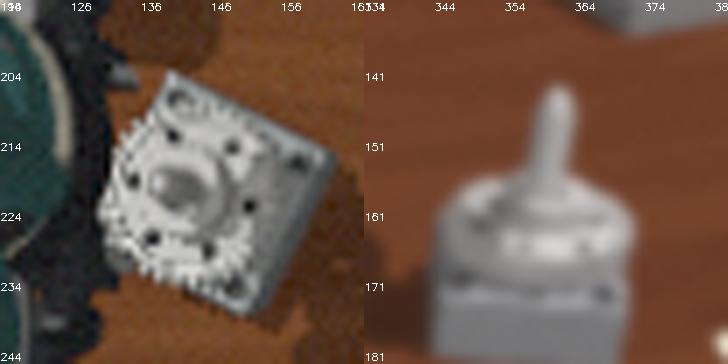

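Request:
step_arm(motion=[0, 0.005, 0.02, 0, 0, 0, 0.05, 0, 0.01, 0.035, 0, 0, 0, 0.05, 0, 0.02, 0.035, 0, 0, 0, 0.05, 0, 0.03, 0.025, 0, 0, 0, 0.05, 0, 0.035, 0.012, 0, 0, 0, 0.05, 0.01, 0.035, 0.004, 0, 0, 0, 0.05, 0.015, 0.03, 0, 0, 0, 0, 0.05, 0.015, 0.02, 0, 0, 0, 0, 0.05, 0.015, 0.0065, 0, 0, 0, 0, 0.05, 0.01, 0, 0, 0, 0, 0, 0.05, 0, 0, 0, 0, 0, 0, 0.05, 0, 0, 0, 0, 0, 0, 0.05])

```text
time: 11.15
eef_pos: [0.6377, 0.2185, 0.1563]
tcp_rot: [-0.499, -0.5, 0.501, -0.5]
ft_force: [0.0, -0.3, -0.4]
width: 0.0499
```

```bash
cat > v.py <<'E'
import sys
from st import *
name=sys.argv[1]; t=[float(x) for x in sys.argv[2:5]]; h=int(sys.argv[5]) if len(sys.argv)>5 else 26
st(t)
a=[]
for n in('top','scene'):
    c=manip.read_camera(n)
    u,v=proj(c,[t[0],t[1],.05]); a.append(cv2.resize(crop(c,u,v,h,None,s=7),(390,390)))
cv2.imwrite(f'pics/{name}.png',np.hstack(a))
E
python3 v.py q1 .640 .2178 .078
```

```text
t 11.15 p [0.6377 0.2185 0.1563] F [ 0.  -0.3 -0.4] w 0.0499
rot err tool [0.0002 0.0004 0.002 ]
tool shift [0.0783 0.0025 0.0007]
```

View pics/q1.png

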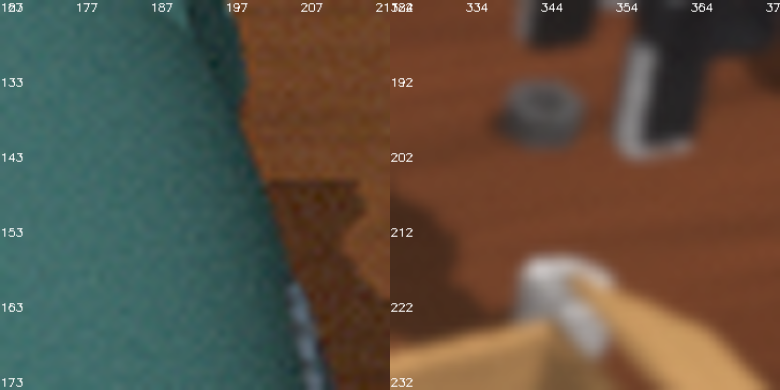

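Request:
step_arm(motion=[0.02, 0.0023, 0.0005, 0, 0, 0, 0.05, 0.02, 0, 0, 0, 0, 0, 0.05, 0.018, 0, 0, 0, 0, 0, 0.05, 0.012, 0, 0, 0, 0, 0, 0.05, 0.007, 0, 0, 0, 0, 0, 0.05, 0, 0, 0, 0, 0, 0, 0.05])

```text
time: 11.75
eef_pos: [0.6404, 0.2181, 0.0796]
tcp_rot: [0.5, 0.5, -0.5, 0.5]
ft_force: [-0.1, -0.7, 0.2]
width: 0.0503
```

```bash
python3 v.py q2 .640 .2178 .078 20
```

```text
t 11.75 p [0.6404 0.2181 0.0796] F [-0.1 -0.7  0.2] w 0.0503
rot err tool [0.0002 0.0001 0.0008]
tool shift [ 0.0016 -0.0004  0.0003]
```

View pics/q2.png

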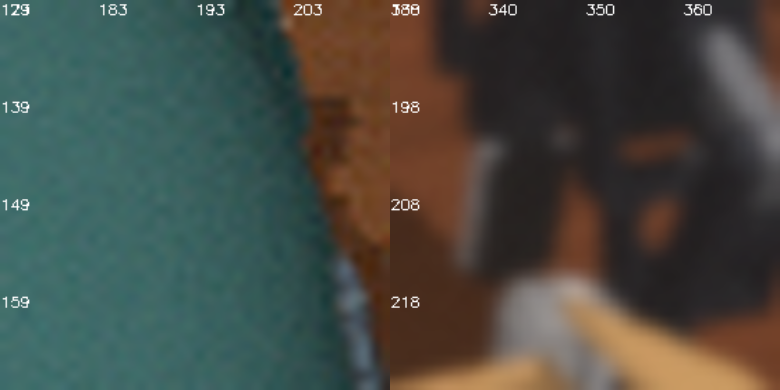

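Run:
```python
from st import *
c=manip.read_camera('scene'); p=manip.get_obs()['eef_pos']
def quad(x,z0=.01,z1=.05): return np.array([proj(c,[x,p[1]+dy-.0025,z]) for dy,z in((-.011,z0),(.011,z0),(.011,z1),(-.011,z1))])
u,v=proj(c,[.64,.218,.03])
crop(c,u,v,26,'q3',s=14,circs=[((0,0,255),circ(c,p[0],p[1]-.0025,.02,.014)),((0,0,255),circ(c,p[0],p[1]-.0025,.0,.014)),((0,255,0),quad(p[0]+.025)),((255,255,0),quad(p[0]-.025))])
```

```text
(no output)
```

View pics/q3.png

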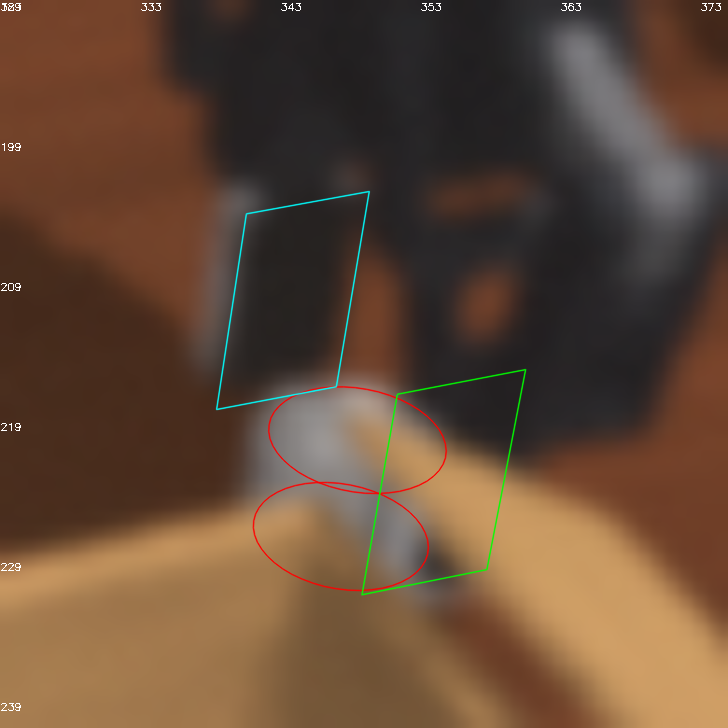

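Request:
step_arm(motion=[0.0015, 0, 0.001, 0, 0, 0, 0.05, 0, 0, 0, 0, 0, 0, 0.02, 0, 0, 0, 0, 0, 0, 0.02, 0, 0, 0, 0, 0, 0, 0.02, 0, 0, 0, 0, 0, 0, 0.02, 0, 0, 0, 0, 0, 0, 0.02, 0, 0, 0, 0, 0, 0, 0.02, 0, 0, 0, 0, 0, 0, 0.02], squeeze=50)

```text
time: 12.57
eef_pos: [0.6413, 0.217, 0.0791]
tcp_rot: [0.5, 0.5, -0.5, 0.5]
ft_force: [-2.5, -1.3, 5.6]
width: 0.0254
```

Request:
step_arm(motion=[-0.002, 0, 0, 0, 0, 0, 0.02, -0.01, 0, 0, 0, 0, 0, 0.02, -0.02, 0, 0, 0, 0, 0, 0.02, -0.03, -0.01, 0, 0, 0, 0, 0.02, -0.035, -0.02, 0, 0, 0, 0, 0.02, -0.035, -0.02, 0, 0, 0, 0, 0.02, -0.02, -0.03, 0, 0, 0, 0, 0.02, 0, -0.035, -0.01, 0, 0, 0, 0.02, 0, -0.03, -0.02, 0, 0, 0, 0.02, 0, -0.02, -0.03, 0, 0, 0, 0.02, 0, -0.015, -0.03, 0, 0, 0, 0.02, 0, -0.01, -0.02, 0, 0, 0, 0.02])

```text
time: 13.57
eef_pos: [0.4492, 0.3288, 0.2317]
tcp_rot: [0.5, 0.5, -0.499, 0.5]
ft_force: [0.7, -0.2, -1.3]
width: 0.0253
```

```bash
python3 v.py q4 .4475 .3490 .225 45
```

```text
t 13.57 p [0.4492 0.3288 0.2317] F [ 0.7 -0.2 -1.3] w 0.0253
rot err tool [ 0.0008 -0.0009 -0.0008]
tool shift [ 0.0067 -0.0017 -0.0202]
```

View pics/q4.png

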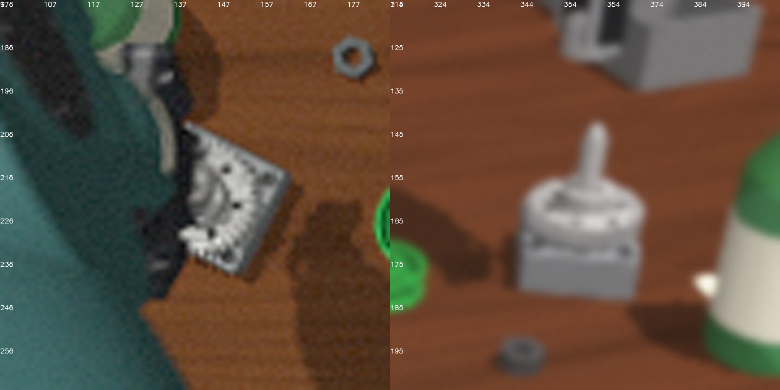

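Request:
step_arm(motion=[0.003, -0.0017, -0.012, 0, 0, 0, 0.02, 0.003, 0, -0.009, 0, 0, 0, 0.02, 0, 0, 0, 0, 0, 0, 0.02, 0, 0, 0, 0, 0, 0, 0.02])

```text
time: 14.0
eef_pos: [0.4496, 0.348, 0.2241]
tcp_rot: [-0.5, -0.5, 0.5, -0.5]
ft_force: [0.6, -0.1, -1.3]
width: 0.0251
```

Run:
```python
from st import *
st([.4475,.349,.2])
p=manip.get_obs()['eef_pos']; z=p[2]-.079
a=[]
for n in('top','scene'):
    c=manip.read_camera(n); b=(.002,-.0007) if n=='top' else (0,-.0025)
    u,v=proj(c,[.4475,.349,.12]); q=p[:2]+b; s=np.array([.4475,.3488])+b
    a.append(crop(c,u,v,24,None,s=8,circs=[((0,0,255),circ(c,*q,z,.014)),((0,0,255),circ(c,*q,z+.02,.014)),((0,255,0),circ(c,*s,.102,.0025)),((0,255,0),circ(c,*s,.093,.007)),((255,255,0),circ(c,*s,.059,.0165))]))
cv2.imwrite('pics/q5.png',np.hstack(a))
```

```text
t 14.0 p [0.4496 0.348  0.2241] F [ 0.6 -0.1 -1.3] w 0.0251
rot err tool [-0.      0.0004  0.0005]
tool shift [ 0.0241 -0.0021 -0.0011]
```

View pics/q5.png

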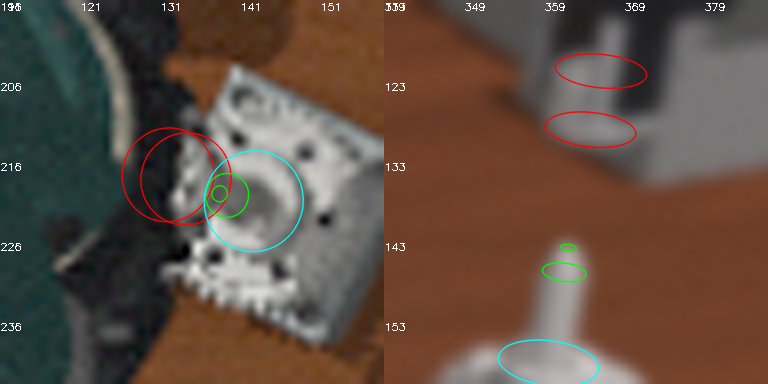

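Request:
step_arm(motion=[0.008, -0.002, -0.001, 0, 0, 0, 0.02, 0.01, 0, 0, 0, 0, 0, 0.02, 0.01, 0, 0, 0, 0, 0, 0.02, 0.008, 0, 0, 0, 0, 0, 0.02, 0.006, 0, 0, 0, 0, 0, 0.02, 0.006, 0, 0, 0, 0, 0, 0.02, 0.006, 0, 0, 0, 0, 0, 0.02, 0, 0, 0, 0, 0, 0, 0.02])

```text
time: 14.77
eef_pos: [0.447, 0.3488, 0.1692]
tcp_rot: [-0.499, -0.5, 0.5, -0.5]
ft_force: [0.1, 0.1, -0.4]
width: 0.0252
```

```bash
python3 v.py q6 .4475 .3490 .138 26
```

```text
t 14.77 p [0.447  0.3488 0.1692] F [ 0.1  0.1 -0.4] w 0.0252
rot err tool [0.     0.0007 0.0012]
tool shift [ 0.0312  0.0005 -0.0002]
```

View pics/q6.png

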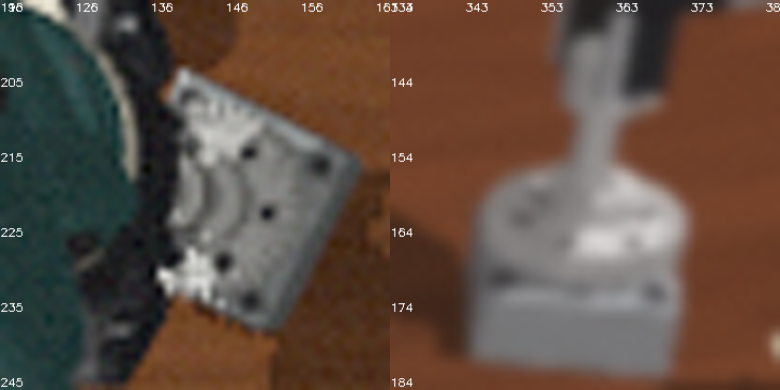

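Threaded on with no force (underside is at 90 mm). Lowering further.

Request:
step_arm(motion=[0.006, 0, 0, 0, 0, 0, 0.02, 0.006, 0, 0, 0, 0, 0, 0.02, 0.006, 0, 0, 0, 0, 0, 0.02, 0.005, 0, 0, 0, 0, 0, 0.02, 0.003, 0, 0, 0, 0, 0, 0.02, 0.001, 0, 0, 0, 0, 0, 0.02, 0.001, 0, 0, 0, 0, 0, 0.02, 0, 0, 0, 0, 0, 0, 0.02])

```text
time: 15.53
eef_pos: [0.4474, 0.349, 0.1423]
tcp_rot: [0.5, 0.5, -0.5, 0.5]
ft_force: [-0.5, -0.1, -1.4]
width: 0.0251
```

Request:
step_arm(motion=[0.0008, 0, 0, 0, 0, 0, 0.02, 0.0008, 0, 0, 0, 0, 0, 0.02, 0, 0, 0, 0, 0, 0, 0.02])

```text
time: 15.78
eef_pos: [0.4474, 0.349, 0.1408]
tcp_rot: [0.5, 0.5, -0.5, 0.5]
ft_force: [0.4, 0.3, -0.8]
width: 0.0252
```

Request:
step_arm(motion=[0.0008, 0, 0, 0, 0, 0, 0.02, 0.0008, 0, 0, 0, 0, 0, 0.02, 0.0005, 0, 0, 0, 0, 0, 0.02, 0, 0, 0, 0, 0, 0, 0.02])

```text
time: 16.12
eef_pos: [0.4473, 0.349, 0.1385]
tcp_rot: [-0.5, -0.5, 0.5, -0.5]
ft_force: [0.3, 0.3, -0.5]
width: 0.0253
```

Request:
step_arm(motion=[0.0005, 0, 0, 0, 0, 0, 0.02, 0.0005, 0, 0, 0, 0, 0, 0.02, 0, 0, 0, 0, 0, 0, 0.02])

```text
time: 16.37
eef_pos: [0.4474, 0.349, 0.1381]
tcp_rot: [0.5, 0.5, -0.5, 0.5]
ft_force: [-1.8, -1.0, 5.2]
width: 0.0251
```

Request:
step_arm(motion=[0, 0, 0, 0, 0, 0, 0.03, 0, 0, 0, 0, 0, 0, 0.04, 0, 0, 0, 0, 0, 0, 0.055, 0, 0, 0, 0, 0, 0, 0.055, -0.005, 0, 0, 0, 0, 0, 0.055, -0.015, 0, 0, 0, 0, 0, 0.055, -0.03, 0, 0, 0, 0, 0, 0.055, -0.03, 0, 0, 0, 0, 0, 0.055, -0.01, 0, 0.02, 0, 0, 0, 0.055, 0, 0, 0.035, 0, 0, 0, 0.055, 0, 0.01, 0.04, 0, 0, 0, 0.055, 0, 0.01, 0.04, 0, 0, 0, 0.055])

```text
time: 17.37
eef_pos: [0.467, 0.213, 0.2284]
tcp_rot: [0.5, 0.5, -0.499, 0.501]
ft_force: [0.9, 0.2, -0.0]
width: 0.0549
```

```bash
python3 v.py q7 .4475 .3490 .23 26; python3 -c "
from st import *
st([.6023,-.2011,.16])"
```

```text
t 17.37 p [0.467  0.213  0.2284] F [ 0.9  0.2 -0. ] w 0.0549
rot err tool [ 0.0019 -0.0003 -0.001 ]
tool shift [-0.0016 -0.0193 -0.1361]
t 17.47 p [0.4684 0.2098 0.2283] F [-0.2  0.5 -0.1] w 0.0549
rot err tool [-0.0048  0.0009 -0.0008]
tool shift [0.0688 0.1358 0.4102]
```

View pics/q7.png

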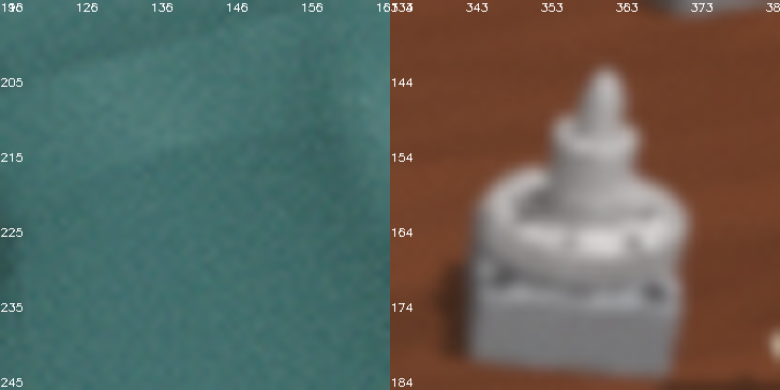

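The sleeve sits on the hub. Next is the bearing, moving .410 in -y and .136 in +x.

Request:
step_arm(motion=[0, 0.013, 0.037, 0, 0, 0, 0.06, 0, 0.013, 0.037, 0, 0, 0, 0.06, 0, 0.013, 0.037, 0, 0, 0, 0.06, 0, 0.013, 0.037, 0, 0, 0, 0.06, 0, 0.013, 0.037, 0, 0, 0, 0.06, 0, 0.013, 0.037, 0, 0, 0, 0.06, 0, 0.013, 0.037, 0, 0, 0, 0.06, 0, 0.013, 0.037, 0, 0, 0, 0.06, 0, 0.013, 0.037, 0, 0, 0, 0.06, 0.01, 0.01, 0.037, 0, 0, 0, 0.06, 0.02, 0.009, 0.025, 0, 0, 0, 0.06, 0.02, 0, 0.015, 0, 0, 0, 0.06])

```text
time: 18.47
eef_pos: [0.605, -0.199, 0.1774]
tcp_rot: [0.501, 0.499, -0.5, 0.5]
ft_force: [0.2, -0.2, -1.2]
width: 0.0601
```

Request:
step_arm(motion=[0.01, 0, 0, 0, 0, 0, 0.06, 0, 0, 0, 0, 0, 0, 0.06, 0, 0, 0, 0, 0, 0, 0.06])

```text
time: 18.72
eef_pos: [0.6032, -0.195, 0.1679]
tcp_rot: [0.5, 0.5, -0.5, 0.5]
ft_force: [-0.1, 0.7, -0.5]
width: 0.06
```

```bash
python3 v.py q8 .6023 -.2011 .078 26
```

```text
t 18.72 p [ 0.6032 -0.195   0.1679] F [-0.1  0.7 -0.5] w 0.06
rot err tool [ 0.0005 -0.0006  0.0007]
tool shift [ 0.0899 -0.0008  0.0061]
```

View pics/q8.png

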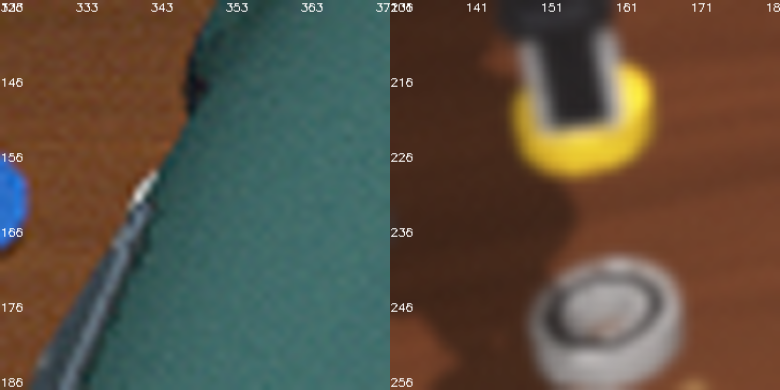

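Request:
step_arm(motion=[0.02, -0.0008, 0.004, 0, 0, 0, 0.06, 0.025, 0, 0.0021, 0, 0, 0, 0.06, 0.02, 0, 0, 0, 0, 0, 0.06, 0.015, 0, 0, 0, 0, 0, 0.06, 0.007, 0, 0, 0, 0, 0, 0.06, 0, 0, 0, 0, 0, 0, 0.06, 0, 0, 0, 0, 0, 0, 0.06])

```text
time: 19.4
eef_pos: [0.603, -0.2017, 0.0818]
tcp_rot: [0.5, 0.5, -0.5, 0.501]
ft_force: [-0.1, 0.7, 0.0]
width: 0.06
```

```bash
python3 v.py q9 .6023 -.2011 .078 26
```

```text
t 19.4 p [ 0.603  -0.2017  0.0818] F [-0.1  0.7  0. ] w 0.06
rot err tool [ 0.0007  0.0004 -0.0009]
tool shift [ 0.0038 -0.0007 -0.0007]
```

View pics/q9.png

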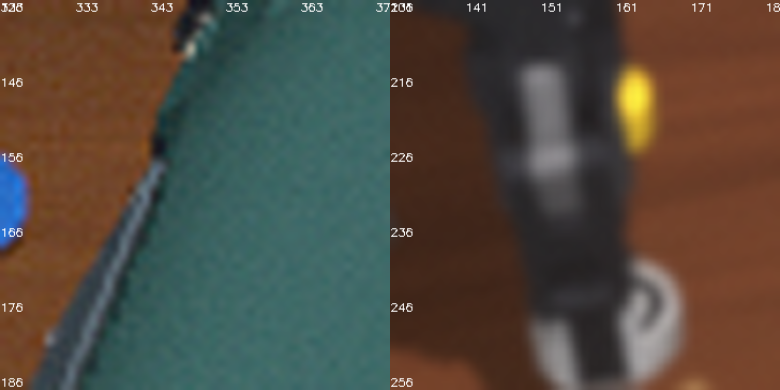

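Request:
step_arm(motion=[0.005, 0, 0, 0, 0, 0, 0.055, 0, 0, 0, 0, 0, 0, 0.05, 0, 0, 0, 0, 0, 0, 0.045, 0, 0, 0, 0, 0, 0, 0.03, 0, 0, 0, 0, 0, 0, 0.03, 0, 0, 0, 0, 0, 0, 0.03, 0, 0, 0, 0, 0, 0, 0.03, 0, 0, 0, 0, 0, 0, 0.03], squeeze=50)

```text
time: 20.17
eef_pos: [0.6026, -0.2021, 0.0764]
tcp_rot: [0.5, 0.5, -0.5, 0.5]
ft_force: [-1.8, 1.5, 7.3]
width: 0.0369
```

Request:
step_arm(motion=[-0.002, 0, 0, 0, 0, 0, 0.03, -0.01, 0, 0, 0, 0, 0, 0.03, -0.02, 0, 0, 0, 0, 0, 0.03, -0.02, 0, 0, 0, 0, 0, 0.03, 0, 0, 0, 0, 0, 0, 0.03])

```text
time: 20.58
eef_pos: [0.6039, -0.2027, 0.1319]
tcp_rot: [0.501, 0.498, -0.499, 0.502]
ft_force: [1.1, -0.4, 0.9]
width: 0.037
```

```bash
python3 v.py q10 .6023 -.2011 .23 26
```

```text
t 20.58 p [ 0.6039 -0.2027  0.1319] F [ 1.1 -0.4  0.9] w 0.037
rot err tool [ 0.0001  0.0022 -0.0046]
tool shift [-0.0981 -0.0012 -0.0014]
```

View pics/q10.png

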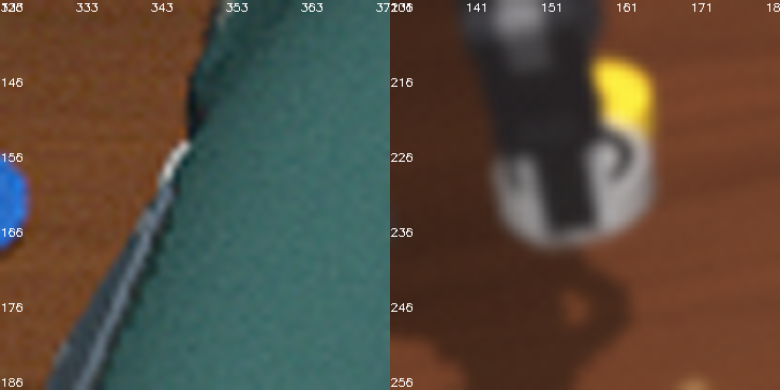

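Request:
step_arm(motion=[-0.02, 0, 0, 0, 0, 0, 0.03, -0.025, -0.004, -0.015, 0, 0, 0, 0.03, -0.025, -0.01, -0.025, 0, 0, 0, 0.03, -0.02, -0.01, -0.035, 0, 0, 0, 0.03, -0.005, -0.012, -0.038, 0, 0, 0, 0.03, 0, -0.012, -0.039, 0, 0, 0, 0.03, 0, -0.012, -0.039, 0, 0, 0, 0.03, 0, -0.012, -0.039, 0, 0, 0, 0.03, 0, -0.012, -0.039, 0, 0, 0, 0.03, 0, -0.012, -0.039, 0, 0, 0, 0.03, 0, -0.012, -0.039, 0, 0, 0, 0.03, 0, -0.012, -0.039, 0, 0, 0, 0.03])

```text
time: 21.68
eef_pos: [0.4813, 0.1855, 0.2221]
tcp_rot: [-0.5, -0.5, 0.5, -0.5]
ft_force: [0.9, 0.3, -0.0]
width: 0.0369
```

Request:
step_arm(motion=[0, -0.012, -0.039, 0, 0, 0, 0.03, 0, -0.012, -0.039, 0, 0, 0, 0.03, 0, -0.012, -0.039, 0, 0, 0, 0.03, 0, 0, -0.039, 0, 0, 0, 0.03, 0, 0, -0.03, 0, 0, 0, 0.03, 0, 0, -0.015, 0, 0, 0, 0.03, 0, 0, 0, 0, 0, 0, 0.03, 0, 0, 0, 0, 0, 0, 0.03])

```text
time: 22.35
eef_pos: [0.446, 0.3853, 0.2217]
tcp_rot: [0.499, 0.5, -0.5, 0.5]
ft_force: [-0.4, 0.1, -0.1]
width: 0.037
```

```bash
python3 v.py q11 .4475 .348 .2 40
```

```text
t 22.35 p [0.446  0.3853 0.2217] F [-0.4  0.1 -0.1] w 0.037
rot err tool [0.0015 0.001  0.0013]
tool shift [0.0217 0.0014 0.0373]
```

View pics/q11.png

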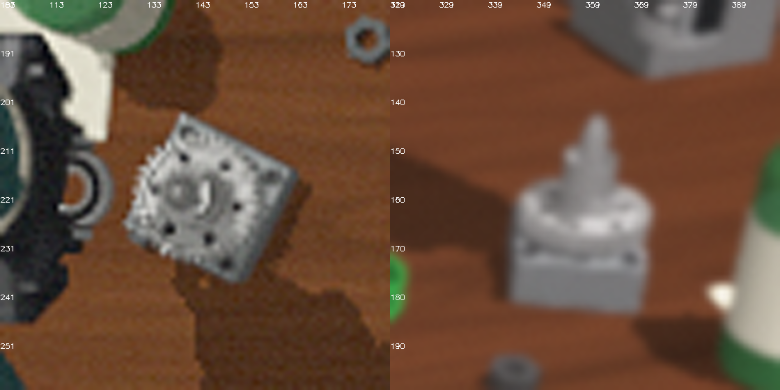

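Request:
step_arm(motion=[0, 0.0007, 0.01, 0, 0, 0, 0.03, 0, 0.0007, 0.017, 0, 0, 0, 0.03, 0, 0, 0.0103, 0, 0, 0, 0.03, 0, 0, 0, 0, 0, 0, 0.03, 0, 0, 0, 0, 0, 0, 0.03])

```text
time: 22.87
eef_pos: [0.4482, 0.3466, 0.223]
tcp_rot: [0.501, 0.5, -0.5, 0.5]
ft_force: [0.2, 0.7, -0.3]
width: 0.0375
```

Run:
```python
from st import *
st([.4475,.348,.2])
p=manip.get_obs()['eef_pos']; z=p[2]-.0764
a=[]
for n in('top','scene'):
    c=manip.read_camera(n); b=(.002,-.0007) if n=='top' else (0,-.0025)
    u,v=proj(c,[.4475,.349,.12]); q=p[:2]+b+[0,.001]; s=np.array([.4475,.3488])+b
    a.append(crop(c,u,v,24,None,s=8,circs=[((0,0,255),circ(c,*q,z,.02)),((0,0,255),circ(c,*q,z+.012,.02)),((0,255,0),circ(c,*s,.102,.0025)),((0,255,0),circ(c,*s,.093,.007)),((255,255,0),circ(c,*s,.079,.014))]))
cv2.imwrite('pics/q12.png',np.hstack(a))
```

```text
t 22.87 p [0.4482 0.3466 0.223 ] F [ 0.2  0.7 -0.3] w 0.0375
rot err tool [-0.0019 -0.0002 -0.0003]
tool shift [ 0.023  -0.0007 -0.0014]
```

View pics/q12.png

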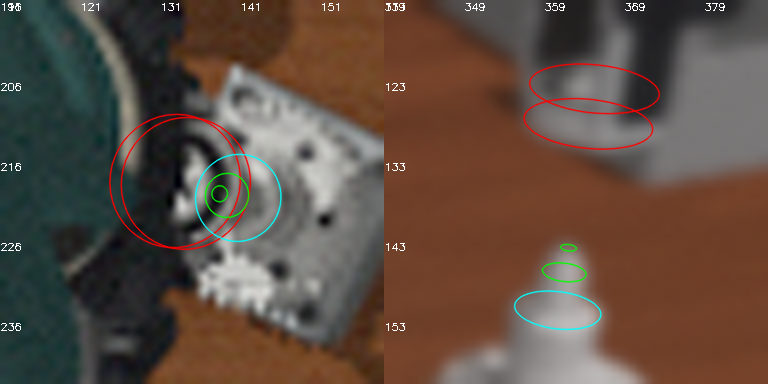

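Request:
step_arm(motion=[0.008, -0.0007, -0.0016, 0, 0, 0, 0.03, 0.012, 0, 0, 0, 0, 0, 0.03, 0.01, 0, 0, 0, 0, 0, 0.03, 0.006, 0, 0, 0, 0, 0, 0.03, 0.006, 0, 0, 0, 0, 0, 0.03, 0.004, 0, 0, 0, 0, 0, 0.03, 0.003, 0, 0, 0, 0, 0, 0.03, 0.003, 0, 0, 0, 0, 0, 0.03, 0, 0, 0, 0, 0, 0, 0.03])

```text
time: 23.72
eef_pos: [0.4472, 0.3492, 0.1703]
tcp_rot: [-0.5, -0.5, 0.5, -0.5]
ft_force: [-1.0, 0.0, -0.6]
width: 0.0374
```

```bash
python3 v.py q13 .4475 .348 .1554 26
```

```text
t 23.72 p [0.4472 0.3492 0.1703] F [-1.   0.  -0.6] w 0.0374
rot err tool [-0.0001  0.0001  0.0003]
tool shift [0.0149 0.0003 0.0012]
```

View pics/q13.png

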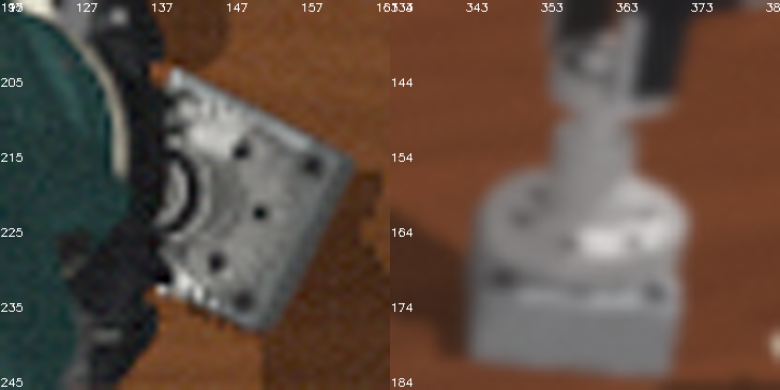

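Over the tip (underside 94 mm) and no force. I'll lower it slowly.

Request:
step_arm(motion=[0.003, 0, 0.0006, 0, 0, 0, 0.03, 0.003, 0, 0, 0, 0, 0, 0.03, 0.003, 0, 0, 0, 0, 0, 0.03, 0.0015, 0, 0, 0, 0, 0, 0.03, 0.001, 0, 0, 0, 0, 0, 0.03, 0.0008, 0, 0, 0, 0, 0, 0.03, 0, 0, 0, 0, 0, 0, 0.03])

```text
time: 24.4
eef_pos: [0.4472, 0.3486, 0.1583]
tcp_rot: [-0.5, -0.5, 0.5, -0.5]
ft_force: [-0.6, -0.2, -1.9]
width: 0.0371
```

Request:
step_arm(motion=[0.0006, 0, 0, 0, 0, 0, 0.03, 0.0006, 0, 0, 0, 0, 0, 0.03, 0, 0, 0, 0, 0, 0, 0.03])

```text
time: 24.65
eef_pos: [0.4472, 0.3486, 0.1571]
tcp_rot: [-0.5, -0.5, 0.5, -0.5]
ft_force: [-0.0, -1.0, -1.1]
width: 0.0374
```

Request:
step_arm(motion=[0.0006, 0, 0, 0, 0, 0, 0.03, 0.0006, 0, 0, 0, 0, 0, 0.03, 0.0003, 0, 0, 0, 0, 0, 0.03, 0, 0, 0, 0, 0, 0, 0.03])

```text
time: 24.98
eef_pos: [0.4472, 0.3486, 0.1556]
tcp_rot: [-0.5, -0.5, 0.5, -0.5]
ft_force: [-0.2, -0.4, -1.4]
width: 0.0375
```

Request:
step_arm(motion=[0.0004, 0, 0, 0, 0, 0, 0.03, 0.0004, 0, 0, 0, 0, 0, 0.03, 0, 0, 0, 0, 0, 0, 0.03])

```text
time: 25.23
eef_pos: [0.4473, 0.3487, 0.1553]
tcp_rot: [0.5, 0.5, -0.5, 0.5]
ft_force: [-1.6, -1.0, 6.5]
width: 0.0371
```

Request:
step_arm(motion=[0, 0, 0, 0, 0, 0, 0.042, 0, 0, 0, 0, 0, 0, 0.05, 0, 0, 0, 0, 0, 0, 0.06, 0, 0, 0, 0, 0, 0, 0.06, -0.005, 0, 0, 0, 0, 0, 0.06, -0.015, 0, 0, 0, 0, 0, 0.06, -0.03, 0, 0, 0, 0, 0, 0.06, -0.025, 0, 0.02, 0, 0, 0, 0.06, 0, 0, 0.035, 0, 0, 0, 0.06, 0, 0.01, 0.035, 0, 0, 0, 0.06, 0, 0.02, 0.03, 0, 0, 0, 0.065, 0, 0.02, 0.03, 0, 0, 0, 0.07])

```text
time: 26.23
eef_pos: [0.4973, 0.1972, 0.2307]
tcp_rot: [0.5, 0.5, -0.5, 0.5]
ft_force: [1.5, 0.6, -0.2]
width: 0.07
```

```bash
python3 v.py r1 .4475 .349 .23 26; python3 -c "
from st import *
st([.652,-.0003,.13])"
```

```text
t 26.23 p [0.4973 0.1972 0.2307] F [ 1.5  0.6 -0.2] w 0.07
rot err tool [ 0.0007 -0.0002 -0.0009]
tool shift [ 0.0007 -0.0497 -0.1519]
t 26.33 p [0.4996 0.1952 0.2303] F [0.2 0.3 0.2] w 0.07
rot err tool [-0.0041  0.0006 -0.0014]
tool shift [0.1006 0.1531 0.1948]
```

View pics/r1.png

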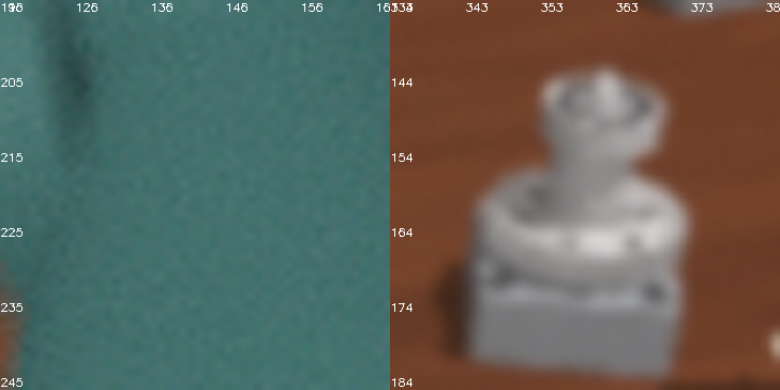

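Request:
step_arm(motion=[0, 0.019, 0.0245, 0, 0, 0, 0.07, 0, 0.019, 0.0245, 0, 0, 0, 0.07, 0, 0.019, 0.0245, 0, 0, 0, 0.07, 0, 0.019, 0.0245, 0, 0, 0, 0.07, 0, 0.019, 0.0245, 0, 0, 0, 0.07, 0.02, 0.019, 0.0245, 0, 0, 0, 0.07, 0.025, 0.019, 0.0245, 0, 0, 0, 0.07, 0.02, 0.01, 0.015, 0, 0, 0, 0.07, 0.02, 0.008, 0.008, 0, 0, 0, 0.07, 0.015, 0.002, 0, 0, 0, 0, 0.07, 0, 0, 0, 0, 0, 0, 0.07, 0, 0, 0, 0, 0, 0, 0.07])

```text
time: 27.33
eef_pos: [0.6499, 0.0044, 0.1298]
tcp_rot: [0.5, 0.5, -0.5, 0.5]
ft_force: [0.4, 0.6, 0.9]
width: 0.0701
```

```bash
python3 v.py r2 .652 -.0003 .08 26
```

```text
t 27.33 p [0.6499 0.0044 0.1298] F [0.4 0.6 0.9] w 0.0701
rot err tool [ 0.0001 -0.0003  0.0014]
tool shift [0.0498 0.0022 0.0048]
```

View pics/r2.png

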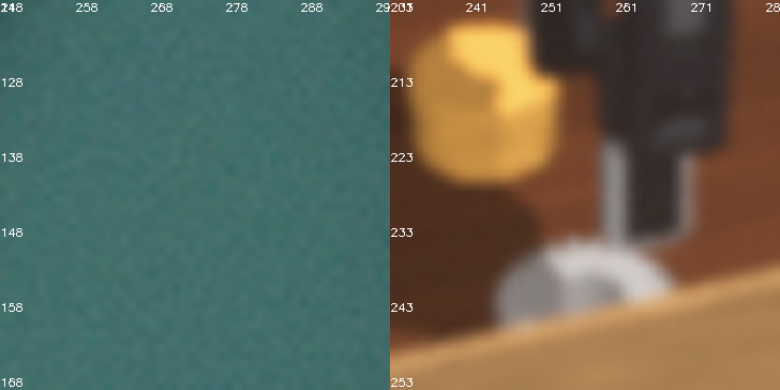

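Request:
step_arm(motion=[0.02, 0.0022, 0.0048, 0, 0, 0, 0.07, 0.018, 0, 0, 0, 0, 0, 0.07, 0.01, 0, 0, 0, 0, 0, 0.07, 0.005, 0, 0, 0, 0, 0, 0.07, 0, 0, 0, 0, 0, 0, 0.07, 0, 0, 0, 0, 0, 0, 0.07])

```text
time: 27.93
eef_pos: [0.6527, -0.0005, 0.0778]
tcp_rot: [0.5, 0.5, -0.5, 0.5]
ft_force: [-0.2, -0.3, 0.4]
width: 0.0698
```

```bash
python3 v.py r3 .652 -.0003 .077 26; python3 -c "
from st import *
c=manip.read_camera('scene'); print(proj(c,[.652,-.0028,.016]),proj(c,[.652+.0248,-.0028,.016]),proj(c,[.652,.022,.016]))"
```

```text
t 27.93 p [ 6.527e-01 -5.000e-04  7.780e-02] F [-0.2 -0.3  0.4] w 0.0698
rot err tool [ 0.0003  0.0001 -0.0008]
tool shift [ 0.0008 -0.0007 -0.0002]
[256.80338603 242.36173015] [260.17739103 250.07529556] [267.95598721 240.16416985]
```

View pics/r3.png

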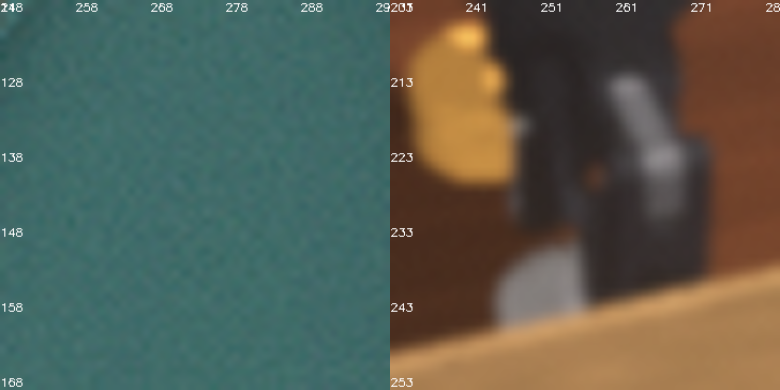

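Consistent with the prediction. Closing on the gear and lifting it.

Request:
step_arm(motion=[0.001, 0, 0, 0, 0, 0, 0.06, 0, 0, 0, 0, 0, 0, 0.052, 0, 0, 0, 0, 0, 0, 0.04, 0, 0, 0, 0, 0, 0, 0.04, 0, 0, 0, 0, 0, 0, 0.04, 0, 0, 0, 0, 0, 0, 0.04, 0, 0, 0, 0, 0, 0, 0.04], squeeze=50)

```text
time: 28.67
eef_pos: [0.6525, -0.0007, 0.0767]
tcp_rot: [0.5, 0.5, -0.5, 0.5]
ft_force: [-2.8, -0.2, 10.4]
width: 0.0471
```

Request:
step_arm(motion=[-0.002, 0, 0, 0, 0, 0, 0.04, -0.01, 0, 0, 0, 0, 0, 0.04, -0.02, 0, 0, 0, 0, 0, 0.04, -0.02, 0, 0, 0, 0, 0, 0.04, 0, 0, 0, 0, 0, 0, 0.04])

```text
time: 29.08
eef_pos: [0.6539, -0.0008, 0.1321]
tcp_rot: [0.501, 0.499, -0.499, 0.501]
ft_force: [1.8, 0.0, -1.0]
width: 0.0471
```

```bash
python3 v.py r4 .652 -.0003 .077 26; python3 -c "
from st import *
st([.438,-.3249,.20])"
```

```text
t 29.08 p [ 0.6539 -0.0008  0.1321] F [ 1.8  0.  -1. ] w 0.0471
rot err tool [ 0.      0.0006 -0.005 ]
tool shift [ 0.0551 -0.0022 -0.0006]
t 29.18 p [ 0.6528 -0.0007  0.1287] F [-0.4  0.9 -2.1] w 0.0466
rot err tool [ 0.      0.0002 -0.0015]
tool shift [-0.0716 -0.2147  0.3242]
```

View pics/r4.png

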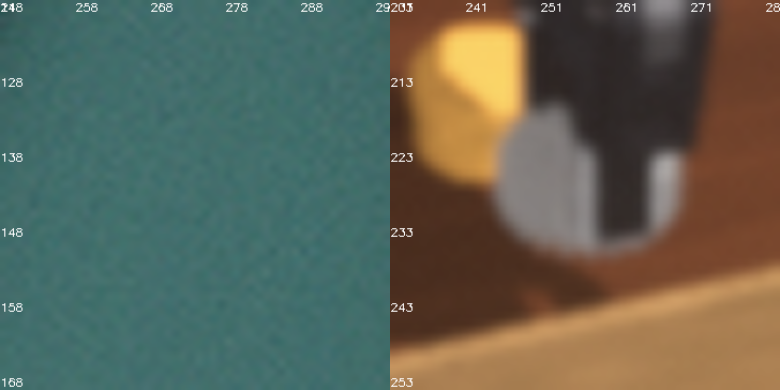

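Request:
step_arm(motion=[-0.02, 0, 0, 0, 0, 0, 0.04, -0.025, -0.01, 0.012, 0, 0, 0, 0.04, -0.02, -0.02, 0.025, 0, 0, 0, 0.04, -0.01, -0.021, 0.032, 0, 0, 0, 0.04, 0, -0.022, 0.034, 0, 0, 0, 0.04, 0, -0.022, 0.034, 0, 0, 0, 0.04, 0, -0.022, 0.034, 0, 0, 0, 0.04, 0, -0.022, 0.034, 0, 0, 0, 0.04, 0, -0.022, 0.034, 0, 0, 0, 0.04, 0, -0.022, 0.034, 0, 0, 0, 0.04, 0, -0.02, 0.03, 0, 0, 0, 0.04, 0, -0.01, 0.016, 0, 0, 0, 0.04])

```text
time: 30.18
eef_pos: [0.437, -0.3222, 0.202]
tcp_rot: [-0.5, -0.5, 0.501, -0.499]
ft_force: [0.5, 0.1, -1.7]
width: 0.0473
```

Request:
step_arm(motion=[0, 0, 0.003, 0, 0, 0, 0.04, 0, 0, 0, 0, 0, 0, 0.04, 0, 0, 0, 0, 0, 0, 0.04])

```text
time: 30.43
eef_pos: [0.4394, -0.3222, 0.2023]
tcp_rot: [0.5, 0.5, -0.5, 0.5]
ft_force: [0.2, 0.4, -1.4]
width: 0.0472
```

```bash
cat > ov.py <<'E'
import sys
from st import *
name=sys.argv[1]; S=np.array([float(x) for x in sys.argv[2:4]]); dz=float(sys.argv[4]); r=float(sys.argv[5]); h=float(sys.argv[6])
st([*S,.2])
p=manip.get_obs()['eef_pos']; z=p[2]-dz
a=[]
for n in('top','scene'):
    c=manip.read_camera(n); b=(.002,-.0007) if n=='top' else (0,-.0025)
    u,v=proj(c,[*S,.09]); q=p[:2]+b; s=S+b
    a.append(crop(c,u,v,30,None,s=6,circs=[((0,0,255),circ(c,*q,z,r)),((0,0,255),circ(c,*q,z+h,r)),((0,255,0),circ(c,*s,.08,.0045)),((0,255,0),circ(c,*s,.071,.009)),((255,255,0),circ(c,*s,.035,.016))]))
cv2.imwrite(f'pics/{name}.png',np.hstack(a))
E
python3 ov.py r5 .4393 -.3243 .0767 .025 .016
```

```text
t 30.43 p [ 0.4394 -0.3222  0.2023] F [ 0.2  0.4 -1.4] w 0.0472
rot err tool [-0.0002 -0.001   0.0007]
tool shift [ 0.0023 -0.0001  0.0021]
```

View pics/r5.png

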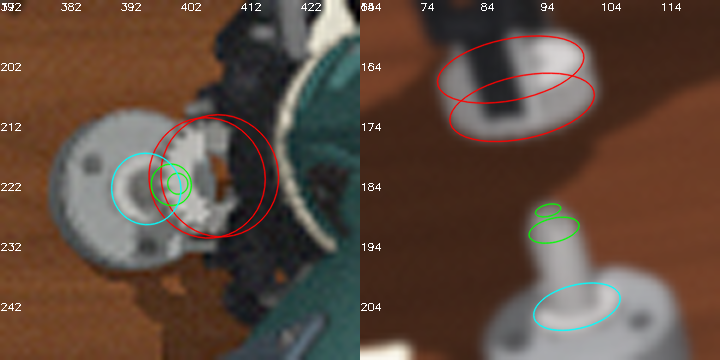

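Request:
step_arm(motion=[0.008, 0, 0.002, 0, 0, 0, 0.04, 0.012, 0, 0, 0, 0, 0, 0.04, 0.012, 0, 0, 0, 0, 0, 0.04, 0.008, 0, 0, 0, 0, 0, 0.04, 0.006, 0, 0, 0, 0, 0, 0.04, 0.005, 0, 0, 0, 0, 0, 0.04, 0.004, 0, 0, 0, 0, 0, 0.04, 0, 0, 0, 0, 0, 0, 0.04])

```text
time: 31.2
eef_pos: [0.4394, -0.3245, 0.1473]
tcp_rot: [0.5, 0.5, -0.5, 0.5]
ft_force: [0.5, -0.3, -1.6]
width: 0.0468
```

```bash
python3 v.py r6 .4393 -.3243 .1117 26
```

```text
t 31.2 p [ 0.4394 -0.3245  0.1473] F [ 0.5 -0.3 -1.6] w 0.0468
rot err tool [ 0.0002 -0.0005  0.0005]
tool shift [ 0.0356 -0.     -0.0002]
```

View pics/r6.png

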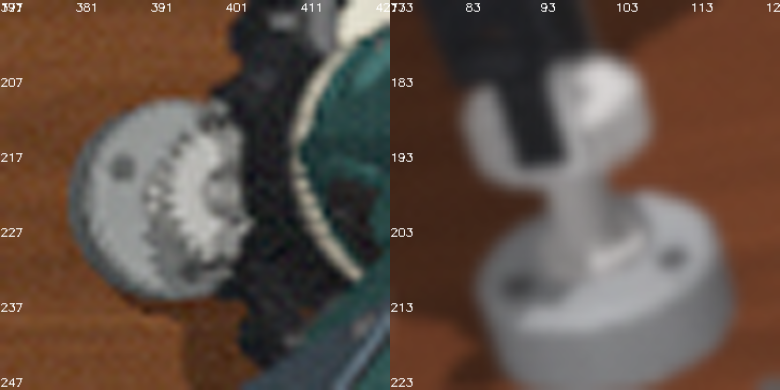

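Request:
step_arm(motion=[0.003, 0, 0, 0, 0, 0, 0.04, 0.005, 0, 0, 0, 0, 0, 0.04, 0.006, 0, 0, 0, 0, 0, 0.04, 0.006, 0, 0, 0, 0, 0, 0.04, 0.005, 0, 0, 0, 0, 0, 0.04, 0.004, 0, 0, 0, 0, 0, 0.04, 0.002, 0, 0, 0, 0, 0, 0.04, 0.001, 0, 0, 0, 0, 0, 0.04, 0, 0, 0, 0, 0, 0, 0.04])

```text
time: 32.05
eef_pos: [0.4394, -0.3247, 0.1157]
tcp_rot: [0.5, 0.5, -0.5, 0.5]
ft_force: [-0.3, 0.3, -1.4]
width: 0.0468
```

Request:
step_arm(motion=[0.0006, 0, 0, 0, 0, 0, 0.04, 0.0006, 0, 0, 0, 0, 0, 0.04, 0.0006, 0, 0, 0, 0, 0, 0.04, 0, 0, 0, 0, 0, 0, 0.04])

```text
time: 32.38
eef_pos: [0.4395, -0.3247, 0.1141]
tcp_rot: [0.5, 0.5, -0.5, 0.5]
ft_force: [-0.6, -0.5, -1.1]
width: 0.0467
```

Request:
step_arm(motion=[0.0006, 0, 0, 0, 0, 0, 0.04, 0.0006, 0, 0, 0, 0, 0, 0.04, 0.0006, 0, 0, 0, 0, 0, 0.04, 0, 0, 0, 0, 0, 0, 0.04])

```text
time: 32.72
eef_pos: [0.4394, -0.3247, 0.1122]
tcp_rot: [0.5, 0.5, -0.5, 0.5]
ft_force: [0.2, -0.5, -1.3]
width: 0.047
```

Request:
step_arm(motion=[0.0005, 0, 0, 0, 0, 0, 0.04, 0.0005, 0, 0, 0, 0, 0, 0.04, 0, 0, 0, 0, 0, 0, 0.04])

```text
time: 32.97
eef_pos: [0.4395, -0.3247, 0.1117]
tcp_rot: [0.5, 0.5, -0.5, 0.5]
ft_force: [-2.4, 1.2, 7.0]
width: 0.0471
```

Request:
step_arm(motion=[0, 0, 0, 0, 0, 0, 0.053, 0, 0, 0, 0, 0, 0, 0.06, 0, 0, 0, 0, 0, 0, 0.068, 0, 0, 0, 0, 0, 0, 0.068, -0.005, 0, 0, 0, 0, 0, 0.068, -0.015, 0, 0, 0, 0, 0, 0.068, -0.03, 0, 0, 0, 0, 0, 0.068, -0.03, 0, 0, 0, 0, 0, 0.068, -0.01, 0, -0.02, 0, 0, 0, 0.068, 0, 0, -0.035, 0, 0, 0, 0.068, 0, 0, -0.04, 0, 0, 0, 0.08, 0, 0, -0.04, 0, 0, 0, 0.08])

```text
time: 33.97
eef_pos: [0.4391, -0.1886, 0.2018]
tcp_rot: [0.5, 0.499, -0.5, 0.5]
ft_force: [1.1, 1.1, -0.3]
width: 0.0802
```

```bash
python3 v.py r7 .4393 -.3243 .1117 26;  python3 -c "
from st import *
st([.440,.1209,.13])"
```

```text
t 33.97 p [ 0.4391 -0.1886  0.2018] F [ 1.1  1.1 -0.3] w 0.0802
rot err tool [-0.0014  0.0004 -0.0007]
tool shift [0.0901 0.0003 0.1357]
t 34.07 p [ 0.4386 -0.1853  0.2018] F [-0.7  0.2 -1.1] w 0.0799
rot err tool [ 0.0037 -0.0013  0.0006]
tool shift [ 0.0722  0.0026 -0.3061]
```

View pics/r7.png

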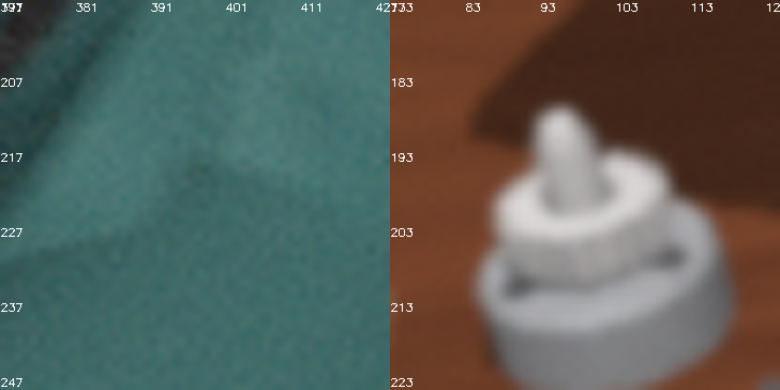

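Request:
step_arm(motion=[0, 0.0005, -0.03, 0, 0, 0, 0.08, 0, 0.0005, -0.038, 0, 0, 0, 0.08, 0, 0.0005, -0.038, 0, 0, 0, 0.08, 0, 0, -0.038, 0, 0, 0, 0.08, 0, 0, -0.038, 0, 0, 0, 0.08, 0, 0, -0.038, 0, 0, 0, 0.08, 0.015, 0, -0.038, 0, 0, 0, 0.08, 0.02, 0, -0.03, 0, 0, 0, 0.08, 0.02, 0, -0.015, 0, 0, 0, 0.08, 0.017, 0, -0.003, 0, 0, 0, 0.08, 0, 0, 0, 0, 0, 0, 0.08, 0, 0, 0, 0, 0, 0, 0.08])

```text
time: 35.07
eef_pos: [0.4408, 0.1161, 0.1293]
tcp_rot: [0.5, 0.5, -0.5, 0.5]
ft_force: [0.7, 0.4, 0.1]
width: 0.08
```

```bash
python3 v.py s1 .440 .1209 .08 30
```

```text
t 35.07 p [0.4408 0.1161 0.1293] F [0.7 0.4 0.1] w 0.08
rot err tool [0.0005 0.0003 0.0012]
tool shift [ 0.0493 -0.0008 -0.0048]
```

View pics/s1.png

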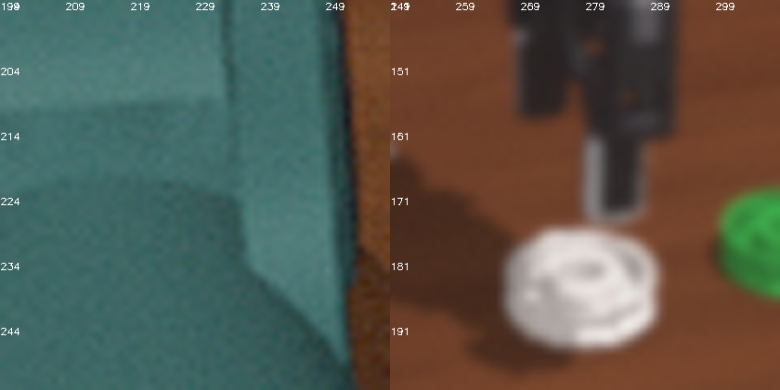

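Request:
step_arm(motion=[0.02, -0.0006, -0.003, 0, 0, 0, 0.08, 0.018, 0, -0.0016, 0, 0, 0, 0.08, 0.01, 0, 0, 0, 0, 0, 0.08, 0.0055, 0, 0, 0, 0, 0, 0.08, 0, 0, 0, 0, 0, 0, 0.08, 0, 0, 0, 0, 0, 0, 0.08])

```text
time: 35.67
eef_pos: [0.4409, 0.1206, 0.0766]
tcp_rot: [0.5, 0.5, -0.5, 0.5]
ft_force: [0.4, -0.5, 0.1]
width: 0.0799
```

```bash
python3 v.py s2 .440 .1209 .075 22
```

```text
t 35.67 p [0.4409 0.1206 0.0766] F [ 0.4 -0.5  0.1] w 0.0799
rot err tool [-0.0007 -0.0001 -0.0009]
tool shift [ 0.0016 -0.0009 -0.0003]
```

View pics/s2.png

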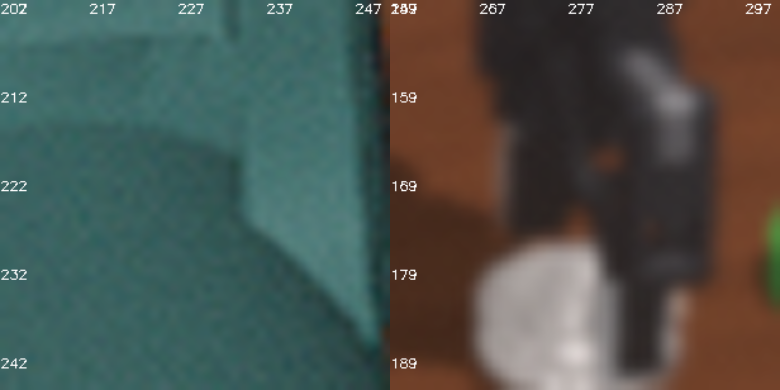

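Request:
step_arm(motion=[0.002, 0, 0, 0, 0, 0, 0.075, 0, 0, 0, 0, 0, 0, 0.065, 0, 0, 0, 0, 0, 0, 0.06, 0, 0, 0, 0, 0, 0, 0.05, 0, 0, 0, 0, 0, 0, 0.05, 0, 0, 0, 0, 0, 0, 0.05, 0, 0, 0, 0, 0, 0, 0.05], squeeze=50)

```text
time: 36.35
eef_pos: [0.4404, 0.1209, 0.0744]
tcp_rot: [0.5, 0.5, -0.5, 0.5]
ft_force: [-3.0, -0.2, 13.9]
width: 0.0571
```

Request:
step_arm(motion=[-0.002, 0, 0, 0, 0, 0, 0.05, -0.01, 0, 0, 0, 0, 0, 0.05, -0.02, 0, 0, 0, 0, 0, 0.05, -0.02, 0, 0, 0, 0, 0, 0.05, 0, 0, 0, 0, 0, 0, 0.05, 0, 0, 0, 0, 0, 0, 0.05])

```text
time: 36.85
eef_pos: [0.4408, 0.121, 0.1264]
tcp_rot: [0.5, 0.5, -0.499, 0.5]
ft_force: [0.6, -1.1, -0.9]
width: 0.0574
```

```bash
python3 v.py s3 .440 .1209 .13 26;  python3 -c "
from st import *
st([.4394,-.3247,.205])"
```

```text
t 36.85 p [0.4408 0.121  0.1264] F [ 0.6 -1.1 -0.9] w 0.0574
rot err tool [ 0.0001 -0.0002 -0.0019]
tool shift [-0.0036 -0.0008  0.0001]
t 36.95 p [0.4401 0.1209 0.1253] F [ 0.  -0.4 -0.8] w 0.0574
rot err tool [0.     0.     0.0006]
tool shift [-0.0797 -0.0007  0.4456]
```

View pics/s3.png

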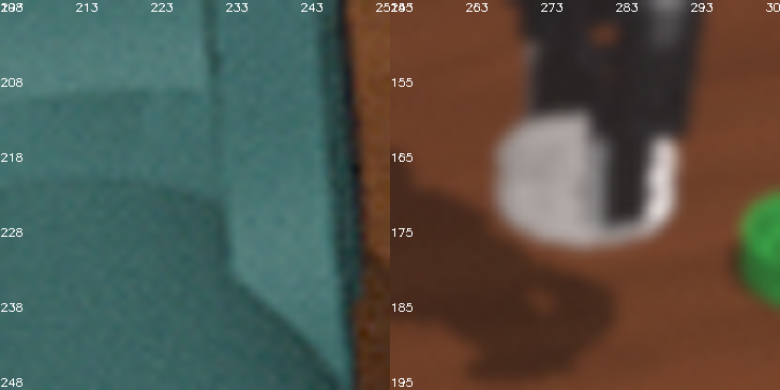

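Request:
step_arm(motion=[-0.02, 0, 0.01, 0, 0, 0, 0.05, -0.025, 0, 0.025, 0, 0, 0, 0.05, -0.025, 0, 0.03, 0, 0, 0, 0.05, -0.01, 0, 0.038, 0, 0, 0, 0.05, 0, 0, 0.039, 0, 0, 0, 0.05, 0, 0, 0.039, 0, 0, 0, 0.05, 0, 0, 0.039, 0, 0, 0, 0.05, 0, 0, 0.039, 0, 0, 0, 0.05, 0, 0, 0.039, 0, 0, 0, 0.05, 0, 0, 0.039, 0, 0, 0, 0.05, 0, 0, 0.039, 0, 0, 0, 0.05, 0, 0, 0.037, 0, 0, 0, 0.05])

```text
time: 37.95
eef_pos: [0.4396, -0.2941, 0.2047]
tcp_rot: [0.5, 0.5, -0.5, 0.499]
ft_force: [0.9, 0.5, -0.8]
width: 0.0569
```

Request:
step_arm(motion=[0, 0, 0.022, 0, 0, 0, 0.05, 0, 0, 0.01, 0, 0, 0, 0.05, 0, 0, 0, 0, 0, 0, 0.05, 0, 0, 0, 0, 0, 0, 0.05])

```text
time: 38.28
eef_pos: [0.4401, -0.3234, 0.2049]
tcp_rot: [0.5, 0.501, -0.5, 0.499]
ft_force: [-0.2, 0.0, -0.6]
width: 0.057
```

```bash
python3 ov.py s4 .4394 -.3245 .0744 .03 .018
```

```text
t 38.28 p [ 0.4401 -0.3234  0.2049] F [-0.2  0.  -0.6] w 0.057
rot err tool [-0.0004 -0.0015  0.0012]
tool shift [ 0.0049 -0.0007  0.0011]
```

View pics/s4.png

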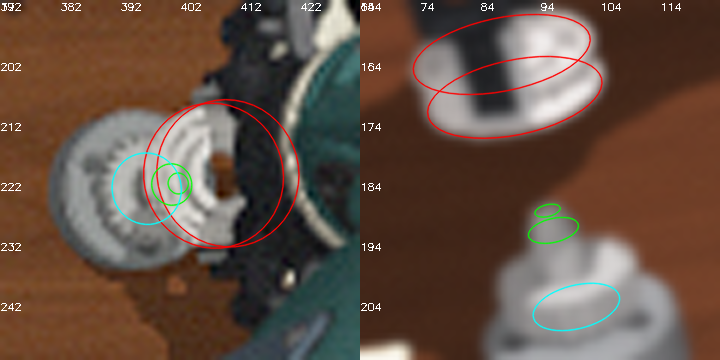

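Request:
step_arm(motion=[0.008, -0.0007, 0.001, 0, 0, 0, 0.05, 0.012, 0, 0, 0, 0, 0, 0.05, 0.012, 0, 0, 0, 0, 0, 0.05, 0.01, 0, 0, 0, 0, 0, 0.05, 0.006, 0, 0, 0, 0, 0, 0.05, 0.005, 0, 0, 0, 0, 0, 0.05, 0.004, 0, 0, 0, 0, 0, 0.05, 0.003, 0, 0, 0, 0, 0, 0.05, 0, 0, 0, 0, 0, 0, 0.05])

```text
time: 39.13
eef_pos: [0.4396, -0.3249, 0.1454]
tcp_rot: [0.5, 0.5, -0.5, 0.5]
ft_force: [-1.2, 0.2, -0.3]
width: 0.0568
```

```bash
python3 v.py s5 .4394 -.3247 .1254 26
```

```text
t 39.13 p [ 0.4396 -0.3249  0.1454] F [-1.2  0.2 -0.3] w 0.0568
rot err tool [ 0.0001 -0.0003  0.0002]
tool shift [ 0.02   -0.0002 -0.0002]
```

View pics/s5.png

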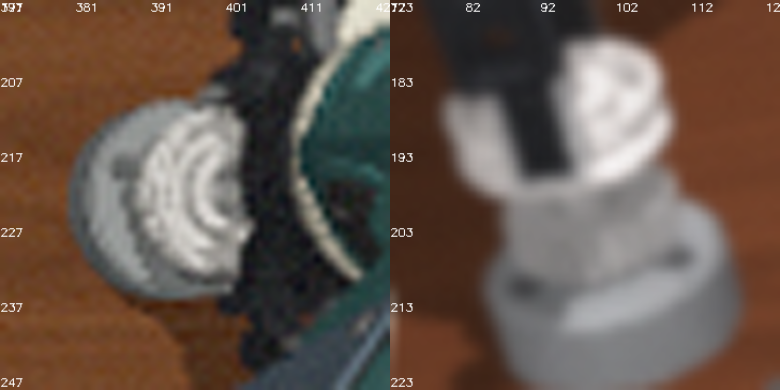

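Request:
step_arm(motion=[0.003, 0, 0, 0, 0, 0, 0.05, 0.004, 0, 0, 0, 0, 0, 0.05, 0.004, 0, 0, 0, 0, 0, 0.05, 0.003, 0, 0, 0, 0, 0, 0.05, 0.002, 0, 0, 0, 0, 0, 0.05, 0.001, 0, 0, 0, 0, 0, 0.05, 0.0005, 0, 0, 0, 0, 0, 0.05, 0, 0, 0, 0, 0, 0, 0.05])

```text
time: 39.9
eef_pos: [0.4396, -0.3251, 0.1282]
tcp_rot: [0.5, 0.5, -0.5, 0.5]
ft_force: [0.1, 0.1, -1.0]
width: 0.057
```

Request:
step_arm(motion=[0.0006, 0, 0, 0, 0, 0, 0.05, 0.0006, 0, 0, 0, 0, 0, 0.05, 0, 0, 0, 0, 0, 0, 0.05])

```text
time: 40.15
eef_pos: [0.4397, -0.3251, 0.1271]
tcp_rot: [0.5, 0.5, -0.5, 0.5]
ft_force: [-0.2, 0.5, -1.5]
width: 0.0571
```

Request:
step_arm(motion=[0.0006, 0, 0, 0, 0, 0, 0.05, 0.0006, 0, 0, 0, 0, 0, 0.05, 0.0004, 0, 0, 0, 0, 0, 0.05, 0, 0, 0, 0, 0, 0, 0.05])

```text
time: 40.48
eef_pos: [0.4397, -0.3251, 0.1255]
tcp_rot: [0.5, 0.5, -0.5, 0.5]
ft_force: [0.4, -0.5, -0.7]
width: 0.0572
```

Request:
step_arm(motion=[0.0004, 0, 0, 0, 0, 0, 0.05, 0.0004, 0, 0, 0, 0, 0, 0.05, 0, 0, 0, 0, 0, 0, 0.05])

```text
time: 40.73
eef_pos: [0.4397, -0.3251, 0.1254]
tcp_rot: [0.5, 0.5, -0.5, 0.5]
ft_force: [-3.5, 3.0, 12.2]
width: 0.0572
```

Seated (12 N contact at the expected height). Releasing and backing off over the middle.

Request:
step_arm(motion=[0, 0, 0, 0, 0, 0, 0.063, 0, 0, 0, 0, 0, 0, 0.07, 0, 0, 0, 0, 0, 0, 0.08, 0, 0, 0, 0, 0, 0, 0.08, -0.005, 0, 0, 0, 0, 0, 0.08, -0.015, 0, 0, 0, 0, 0, 0.08, -0.03, 0, 0, 0, 0, 0, 0.08, -0.03, 0, 0, 0, 0, 0, 0.08, -0.03, 0, -0.02, 0, 0, 0, 0.08, -0.02, 0, -0.035, 0, 0, 0, 0.08, 0, 0, -0.04, 0, 0, 0, 0.08, 0, 0, -0.04, 0, 0, 0, 0.08])

```text
time: 41.73
eef_pos: [0.4397, -0.1892, 0.2561]
tcp_rot: [0.501, 0.499, -0.5, 0.501]
ft_force: [0.4, 0.4, 0.0]
width: 0.0801
```

Request:
step_arm(motion=[0, 0, -0.04, 0, 0, 0, 0.08, 0, 0, -0.04, 0, 0, 0, 0.08, 0, 0, -0.04, 0, 0, 0, 0.08, 0, 0, -0.03, 0, 0, 0, 0.08, 0, 0, -0.015, 0, 0, 0, 0.08, 0, 0, 0, 0, 0, 0, 0.08, 0, 0, 0, 0, 0, 0, 0.08, 0, 0, 0, 0, 0, 0, 0.08])

```text
time: 42.4
eef_pos: [0.4398, -0.0256, 0.2549]
tcp_rot: [0.5, 0.5, -0.5, 0.5]
ft_force: [0.1, -0.6, -0.1]
width: 0.0799
```

Run:
```python
from st import *
st()
c=manip.read_camera('scene'); t=manip.read_camera('top')
cv2.imwrite('pics/f1.png',cv2.resize(c['image'][:,:,::-1],(800,600)))
a=[]
for S in((.4475,.349),(.4394,-.3247)):
  for q in(t,c):
    u,v=proj(q,[*S,.06]); a.append(cv2.resize(crop(q,u,v,26,None,s=7),(390,390)))
cv2.imwrite('pics/f2.png',cv2.resize(np.vstack([np.hstack(a[:2]),np.hstack(a[2:])]),(600,600)))
```

```text
t 42.4 p [ 0.4398 -0.0256  0.2549] F [ 0.1 -0.6 -0.1] w 0.0799
rot err tool [-0.0001  0.0003 -0.0003]
```

View pics/f1.png

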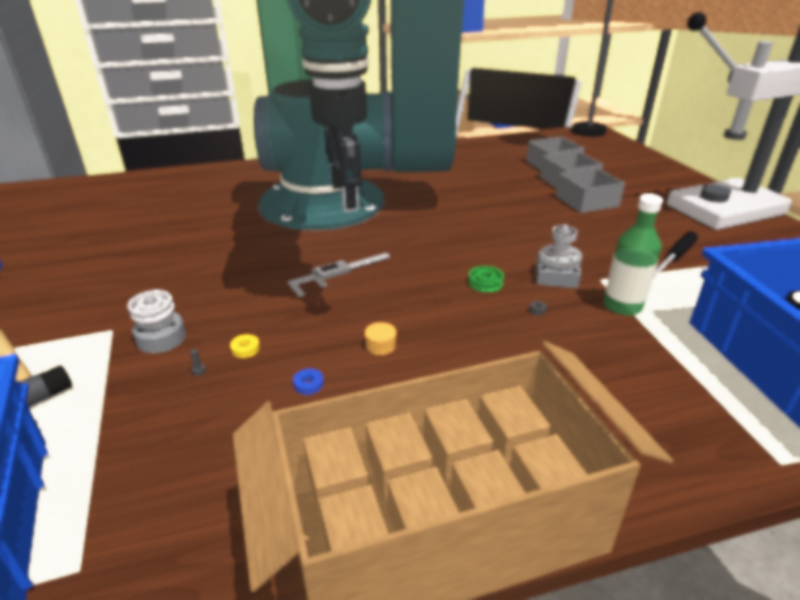

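View pics/f2.png

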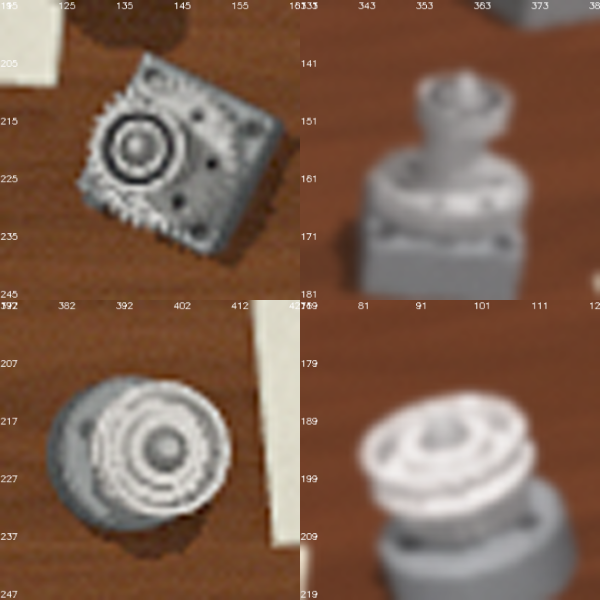

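Both stacks stand complete and level, the bottle and tin are where they were, and the arm is clear. Handing in.

```bash
python3 -c "
from workcell import manip
print(manip.finish_job())"
```

```text
the job is handed in; nothing more can be done
None
```

Both shafts are built up as asked, and the job was handed in at about 42.5 s. The hand-in reports no verdict.

- **Square block:** it carries the large gear with its hub up, then the sleeve, then the bearing.
- **Round block:** it carries the small gear, then the pulley.
- **Seating:** I lowered each part slowly until I felt light contact of 5–12 N, then let go. Contact came within 0.2 mm of the listed seat heights of 35, 59, 79, 35 and 51 mm.
- **Last pictures:** both stacks look flat and complete, with the shaft ends showing through. The bottle, the tin and the blue, yellow and green look-alikes are where they stood. The arm was clear, with about 0 N on the wrist.
- **Disagreements:** the two cameras differed by 2–3 mm, so I corrected positions using the held gear. The finger opening read about 3 mm under each part's size when gripped, but every grip held. I overshot sideways by 37 mm once while carrying the bearing and corrected it; nothing was touched.

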